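# Unload the chair-rung drying box

### The job

Unload the chair-rung drying box: first, with the cover still on, turn the fan dial down to the long idle mark on its scale, then lift the loose cover off the tube mouths and set it down upright on the bench. Draw every rung that is there out of its tube, taking new grips along its length, and lay each one down in a groove of the rung rack, across both bearers and with its middle near the middle of the rack; then put the cover back on the apron in front of the mouths, sitting flat inside the cleats.

Things in the scene. Friction and masses are not known exactly. Their poses are not given: they have to be found in the camera images.
- drying_box: Fixed plywood drying box, 190 (x) by 346 mm (y). Origin on the bench, below the middle tube's mouth; y points from the mouths to the back. Three box-section tubes along y at x -60, 0, +60 mm, mouths at y 0, closed ends at y +250; tops at z 117, straps over them to z 123, rear header (y 250 to 272) to z 126. Control housing at x -142, y +200 mm: 90 x 120 mm, top z 70.
- mouth_2 (a point): Middle tube's mouth, at drying_box x 0, y 0, z 98 mm: height of a rung's axis lying in the tube. The tubes measure 32 mm outside, bore 26 x 26 mm, bore floor at z 88 mm.
- apron (a point): Centre of the cover's place, on the apron's surface: drying_box x 0, y -35, z 60 mm. The flat apron is edged left, right and in front by cleats 6 mm high, leaving a recess from x -89 to +89 mm and from y -70 mm to the tube mouths at y 0. The apron's front edge is at y -74 mm.
- fan_dial (a joint): Fan dial on the control housing, rad: 0 with its pointer (white line on the bar grip) at the low end of the scale, growing clockwise seen from above to 4.5. Ticks every 0.5 rad; the one long, thick tick is the idle mark, at 1.0 rad. It starts well above it; turning down is anticlockwise from above. About 0.04 N m turns it; it stays where it is left.
- dial_grip (a point): On the dial's axis, middle of the bar grip, 22 mm above the housing's top. The bar is 48 mm long, 13 mm wide, 22 mm high (11 mm above and below this point) and stands on a disc 54 mm across, whose top is 11 mm below this point; the point's x axis points along the bar to the pointer end.
- cover: Loose sheet-metal hood, 250 g, 170 (x) x 64 (y) x 58 mm, walls 3 mm, open below and at its back (+y). Origin: footprint centre at the lower edge. On top a wooden handle bar along y, 70 x 16 mm, 72 to 92 mm above the origin. In place: origin at point apron, axes along the box's, 3 to 4 mm play all round. Rung ends stick into it: lift it 55 mm straight up first.
- rung_1: Chair rung: straight wooden rod 20 mm thick, 300 mm long, about 90 g, a 16 mm thick, 14 mm long tenon at each end. Origin at its middle, y axis along its length (it may roll about y). It starts on the floor of the near (x -60 mm) tube (axis at z 98 mm) with 50 to 57 mm sticking out of the mouth. Two or three rungs are there; an absent one reads None.
- rung_2: Chair rung: straight wooden rod 20 mm thick, 300 mm long, about 90 g, a 16 mm thick, 14 mm long tenon at each end. Origin at its middle, y axis along its length (it may roll about y). It starts on the floor of the middle (x 0) tube (axis at z 98 mm) with 50 to 57 mm sticking out of the mouth. Two or three rungs are there; an absent one reads None.
- rung_3: Chair rung: straight wooden rod 20 mm thick, 300 mm long, about 90 g, a 16 mm thick, 14 mm long tenon at each end. Origin at its middle, y axis along its length (it may roll about y). It starts on the floor of the far (x +60 mm) tube (axis at z 98 mm) with 50 to 57 mm sticking out of the mouth. Two or three rungs are there; an absent one reads None.
- rung_rack: Fixed wooden rack in front of the drying box. Origin on the bench below its centre. Two bearers along its y, 22 x 190 mm, at x -80 and +80 mm, tops at z 30 mm; V-ridges 17 mm high at y -82.5, -27.5, 27.5, 82.5 mm leave grooves at y -55, 0, +55 mm. A rung lies across both bearers along rack x, its axis at z 40 mm. Between the bearers two slats 10 mm high at y -60 and +60.

How it is judged:
By the outcome, as a careful person would: the job done as asked, in the order asked, and still so for the second after the job is handed in, with the robot touching nothing.
Of rung_1, rung_2, rung_3 only 2 to 3 are there at a start; the rules pass over those that are not, and their reading is None.
At some moment in a run one of cover may be knocked a few centimetres aside while the robot is not near it.
Once in a run the grip may slacken for a moment while it holds something.
It also fails if it takes over 210 s, if anything falls off the work surface, if the arm or the gripper's body presses on something with over 40 N, if the wrist force passes 120 N, or if a joint passes its speed limit or range.

### The arm

A 6-joint arm with a two-finger parallel gripper is mounted at the origin on the work surface; the furniture and walls round the work are solid. World frame = base frame: x ahead of the robot, y to its left, z up, the work surface at z = 0. Lengths are in m, angles in rad, forces in N, time in s.
With the tool pointing down it reaches from about 0.35 to 0.775 m from the base axis. Payload 7.3 kg.
Tool frame: the origin (TCP) lies at the very end of the fingers, on their centre line; the grasp point (between the pads) lies 19 mm behind it (robot.tcp_to_grasp is the z of the grasp point in the tool frame, in m); z points along the fingers, y is the line along which they close (so a half turn about z gives the same grasp; the last joint's range is limited). The gripper opens to 92 mm and grips with 3 to 60 N. Pads are 19 mm wide; open, the fingers measure 130 mm over their backs; the gripper's body (75 mm by 190 mm) begins 47 mm behind the grasp point.
Start: joints at [-1.415, 0.342, 1.524, -0, 1.275, -0.146], TCP at [0.156, -0.501, 0.192] pointing down, gripper open.
Joint ranges: [-2.53, 2.53], [-0.77, 2.02], [0.04, 2.7], [-1, 4.14], [0.28, 2.66], [-3.11, 3.11]. Speed limits (rad/s): [2.57, 2.57, 3.14, 3.14, 3.14, 3.14].

### API

Orientations are given as [roll, pitch, yaw] about the fixed x, y, z axes, in that order (R = Rz(yaw) Ry(pitch) Rx(roll)).
In Python, from cell import monitor, read_camera, get_calibration, job, robot gives the robot as it stands. The module is installed in compiled form; this text tells all that it offers.
- The arm moves only by the tool send_rows, never from a script. Its argument "targets" is a list of rows, each an object with "translation": the shift along the tool's x, y, z in cm, a list of three; "spin": the turn about the tool's z in degrees; "jaw": the opening, from 0 (shut) to 1 (fully open). A call has exactly 5 rows; each row is the pose to reach, as a shift and turn from the pose commanded when the call began, along the tool's axes at that moment; what a row does not reach only later rows make up. A row lasts 1/10 s, in which the tool goes at most 50 mm and 8.59 degrees, less where a joint would pass 70% of its speed; a pose out of reach is approached as far as the arm can. A call with a gripper value outside its range is refused whole. The fingers move at their own pace and stop on an object; "force" is the grip in N (left out, the last holds). Time passes only in rows, so rows that repeat a pose let the fingers close, or fill a call up. It gives the time, the measured TCP pose, the force, the opening and the grip force at its end, in the units of the state.
- monitor.observe(): the state, without advancing time (a new reading comes with each control period).
- read_camera(name): name is "scene" or "side" or "wrist"; returns (picture, depth): 420x560x3 uint8, red, green, blue; 420x560 float32, m along the optical axis (not along the pixel's ray), 0 where there is no reading.
- get_calibration(name): a dict with "intrinsics" (3x3 intrinsics, pixels), "origin" and "orientation" of the camera in the world; the wrist camera has in their place "hand_eye" (4x4, takes a point from camera to tool coordinates, whose origin is the TCP and whose axes are the flange's). Camera axes: x right, y up, looking along -z (the intrinsics and any distortion apply to the point x, -y, -z); pixel columns grow to the right and rows downward; lengths in m; the calibration is good to about 2 mm. The wrist camera is an equidistant fisheye: a pixel r from the principal point sees the ray r / f radians off the axis. A picture is of the moment at which its call begins: read the wrist's pose just before it. get_calibration takes no time and is no camera call.
- job.hand_in(): hands the job in; it is judged then, once.
The state is a dict: "time": time; "qpos": joint angles; "qvel": joint speeds; "joint_efforts": joint torques, N m; "tool_pos": TCP position; "tool_rot": TCP orientation; "contact_force": force on the tool from outside, world axes, zero at the start; "torque": the same for the moment, N m; "opening": finger opening in m; "grip_force": force on a finger pad.
Only numpy, scipy, OpenCV 4.12 (cv2) and the standard library are available. Lean on these libraries where they do the work, as an engineer would, in place of code of your own. Each camera call takes 0.05 s, during which the arm holds its last target. There are 200 camera calls.

## Working session

There is one attempt and no reset: what is moved stays moved. The work goes in short steps, Python scripts to look and compute and a tool call to move; the robot and the scene stay as the last step left them, time stands still between calls to the robot, and variables do not carry over. Pictures are saved under pics/ and viewed, at most 14 in all, crops included, and the job is handed in when it is done.

Besides the shell and the picture viewer there is one more tool, called as name(argument=value, ...), one argument or row to a line, values as JSON. send_rows: Moves the arm, as the interface text tells. Its arguments: {"type":"object","properties":{"targets":{"type":"array"},"force":{"type":"number"}},"required":["targets"]}

```bash
mkdir -p pics; cat > h.py <<'E'
import numpy as np, cv2
from scipy.spatial.transform import Rotation as R
from cell import monitor, read_camera, get_calibration, job, robot
def cloud(name):
    """picture, world points HxWx3 (fixed cams)"""
    im,d=read_camera(name); c=get_calibration(name)
    K=np.array(c["intrinsics"]); v,u=np.mgrid[:d.shape[0],:d.shape[1]]
    x=(u-K[0,2])/K[0,0]; y=(v-K[1,2])/K[1,1]
    P=np.stack([x*d,-y*d,-d],-1)
    o=np.array(c["orientation"]); Rm=o if o.shape==(3,3) else R.from_euler('xyz',o).as_matrix()
    W=P@Rm.T+np.array(c["origin"]); W[d==0]=np.nan
    return im,W
def save(im,n): cv2.imwrite('pics/'+n,cv2.cvtColor(im,cv2.COLOR_RGB2BGR))
E
python3 - <<'E'
from h import *
print(monitor.observe()); print(robot.tcp_to_grasp)
for n in("scene","side","wrist"):
    print(n,get_calibration(n))
im,W=cloud("scene"); save(im,"scene0.png"); np.savez("scene0.npz",im=im,W=W)
im,W=cloud("side"); save(im,"side0.png"); np.savez("side0.npz",im=im,W=W)
E
```

```text
{'time': 0.0, 'qpos': array([-1.41498988e+00,  3.42769715e-01,  1.52503593e+00, -2.09447480e-05,
        1.27543876e+00, -1.46023656e-01]), 'qvel': array([-0.00068509, -0.00053603,  0.0008165 ,  0.00224558, -0.00063618,
       -0.00158901]), 'joint_efforts': array([ 2.56048981e-03, -4.31234980e+01, -2.44224536e+01,  7.19659659e-02,
        5.58728515e-02, -1.49826355e-04]), 'tool_pos': array([ 0.15599185, -0.50077935,  0.19081405]), 'tool_rot': array([-3.13995557e+00, -2.20523498e-04,  3.01836035e-01]), 'contact_force': array([-0.3027333 ,  0.23487479,  0.06585193]), 'torque': array([ 0.00300252, -0.05952803, -0.01300051]), 'grip_force': 0.0, 'opening': 0.09159131350412592}
-0.0188
scene {'intrinsics': array([[447.00955787,   0.        , 281.0171043 ],
       [  0.        , 447.00955787, 200.38806549],
       [  0.        ,   0.        ,   1.        ]]), 'origin': array([-0.15941281,  0.16702863,  0.55370127]), 'orientation': array([ 1.02235659,  0.01735897, -1.83456192])}
side {'intrinsics': array([[500.5602777 ,   0.        , 277.97059775],
       [  0.        , 500.5602777 , 216.89500052],
       [  0.        ,   0.        ,   1.        ]]), 'origin': array([ 0.29843034, -0.85456654,  0.51906837]), 'orientation': array([ 1.10401088,  0.00982376, -0.30025565])}
wrist {'intrinsics': array([[325.1922621 ,   0.        , 282.58139382],
       [  0.        , 325.1922621 , 207.60317591],
       [  0.        ,   0.        ,   1.        ]]), 'hand_eye': array([[ 2.34544608e-04,  9.69152302e-01,  2.46462494e-01,
         6.56847307e-02],
       [ 9.99999970e-01, -2.08383507e-04, -1.32228012e-04,
         6.31969429e-04],
       [-7.67903639e-05,  2.46462517e-01, -9.69152321e-01,
        -1.93276829e-01],
       [ 0.00000000e+00,  0.00000000e+00,  0.00000000e+00,
         1.00000000e+00]])}
```

View pics/scene0.png

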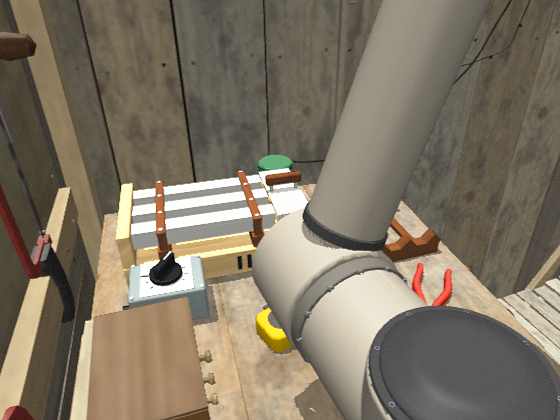

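View pics/side0.png

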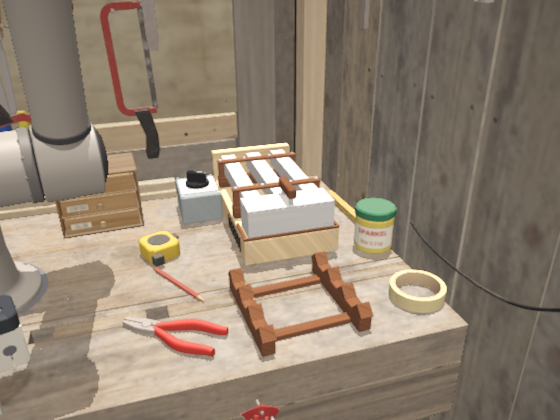

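The scene view shows the box with the dial at about (165,268). The side view shows the cover with its brown handle at (288,187), the dial at (197,180) and the rack around (300,300). Next I'll build a top-down map from both clouds.

```bash
python3 - <<'E'
from h import *
s=600
x0,y0=0.28,-0.5; N=(600,800)  # 1.2mm/px: col = y decreasing ; row = x
res=0.0011
img=np.zeros((600,800,3),np.uint8); hz=np.full((600,800),-1.)
for n in("scene0","side0"):
    f=np.load(n+".npz"); P=f["W"].reshape(-1,3); C=f["im"].reshape(-1,3)
    ok=np.isfinite(P[:,0])&(P[:,2]>-0.02)&(P[:,2]<0.16); P=P[ok];C=C[ok]
    c=((P[:,1]-y0)/res).astype(int); r=((P[:,0]-x0)/res).astype(int); r=599-r
    k=(c>=1)&(c<799)&(r>=1)&(r<599)
    for a,b,z,col in zip(r[k],c[k],P[k,2],C[k]):
        sl=(slice(a,a+2),slice(b,b+2))
        if z>hz[a,b]+ -0.003: hz[sl]=z; img[sl]=col
save(img,"top.png"); np.savez("top.npz",hz=hz,img=img)
f=np.load("side0.npz")
W=f["W"];im=f["im"].astype(int)
for (u,v) in [(288,187),(283,183),(292,192),(285,215),(250,152),(197,180),(184,187),(214,187),(270,345),(316,262),(360,322),(236,275)]: print((u,v),W[v,u].round(4),im[v,u])
E
```

```text
(288, 187) [ 0.5631 -0.0498  0.1536] [174 116  79]
(283, 183) [ 0.5613 -0.0253  0.1521] [155 103  70]
(292, 192) [ 0.5682 -0.0578  0.1463] [108  69  48]
(285, 215) [ 0.5555 -0.0549  0.0997] [187 181 175]
(250, 152) [0.5678 0.255  0.1194] [245 233 219]
(197, 180) [0.4294 0.2015 0.0863] [37 37 37]
(184, 187) [0.3991 0.2034 0.0725] [255 255 255]
(214, 187) [0.464  0.1841 0.0716] [255 255 255]
(270, 345) [ 0.4518 -0.3029  0.0199] [108  69  48]
(316, 262) [ 0.5899 -0.1313  0.0348] [94 59 41]
(360, 322) [ 0.5999 -0.2963  0.0209] [112  71  49]
(236, 275) [ 0.4404 -0.1335  0.0386] [175 115  79]
```

View pics/top.png

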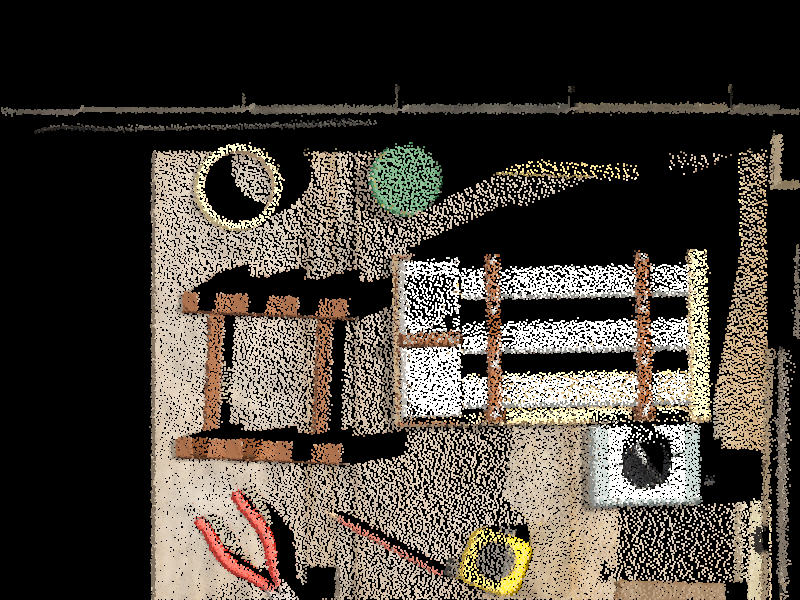

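The top map (x up, y right, 1.1 mm/px) shows:
- box nearly axis-aligned, handle at (430,340)
- dial at (645,463)
- rack centre at about (265,380)
- free bench around (470,465) for the cover

Now I'll fit the poses.

```bash
cat >> h.py <<'E'
def plan(p,yaw=None):
    """tool-frame shift (cm) and spin (deg) to bring the TCP to p, yaw (deg)"""
    s=monitor.observe(); t=R.from_euler('xyz',s["tool_rot"]); d=t.inv().apply(np.array(p)-s["tool_pos"])*100
    y0=np.degrees(s["tool_rot"][2]); 
    return d.round(2), None if yaw is None else round(-((yaw-y0+180)%360-180),1), round(y0,1)
E
python3 - <<'E'
from h import *
P=[];C=[]
for n in("scene0","side0"):
    f=np.load(n+".npz"); P.append(f["W"].reshape(-1,3)); C.append(f["im"].reshape(-1,3).astype(int))
src=np.concatenate([np.full(len(p),i) for i,p in enumerate(P)])
P=np.concatenate(P);C=np.concatenate(C)
sat=C.max(1)-C.min(1)
for i in (0,1):
    m=(src==i)
    print("cam",i)
    w=m&(sat<45)&(P[:,2]>.108)&(P[:,2]<.126)&(P[:,0]>.45)&(P[:,0]<.68)
    for a,b in((-.06,0),(.06,.13),(.13,.2),(.2,.25)):
        k=w&(P[:,1]>a)&(P[:,1]<b); x=P[k,0]
        h,e=np.histogram(x,np.arange(.46,.67,.004)); print(a,b,np.median(P[k,2]).round(4),h)
    hd=m&(P[:,2]>.118)&(P[:,2]<.134)&(P[:,1]>.245)&(P[:,1]<.29)&(P[:,0]>.4)&(P[:,0]<.7)&(sat>45)
    if hd.sum()>30:
        r=cv2.minAreaRect(P[hd,:2].astype(np.float32)*1000); print("header",r,hd.sum(),np.median(P[hd,2]))
    hn=m&(P[:,2]>.142)&(P[:,2]<.16)&(P[:,1]>-.1)&(P[:,1]<.03)&(P[:,0]>.5)&(P[:,0]<.62)&(C[:,0]-C[:,2]>40)
    if hn.sum()>20: print("handle",cv2.minAreaRect(P[hn,:2].astype(np.float32)*1000),P[hn].mean(0),hn.sum())
    wood=m&(P[:,2]>.012)&(P[:,2]<.055)&(P[:,1]>-.33)&(P[:,1]<-.09)&(P[:,0]>.38)&(P[:,0]<.66)&(C[:,0]-C[:,2]>30)&(C[:,0]-C[:,1]>25)&(C[:,0]-C[:,1]<90)
    if wood.sum()>50: print("rack",cv2.minAreaRect(P[wood,:2].astype(np.float32)*1000),wood.sum())
    dk=m&(P[:,2]>.085)&(P[:,2]<.12)&(P[:,1]>.15)&(P[:,1]<.26)&(P[:,0]>.36)&(P[:,0]<.48)&(C.max(1)<90)
    if dk.sum()>20: print("dial bar",cv2.minAreaRect(P[dk,:2].astype(np.float32)*1000),P[dk].mean(0),dk.sum())
    hs=m&(abs(P[:,2]-.07)<.006)&(P[:,1]>.1)&(P[:,1]<.29)&(P[:,0]>.33)&(P[:,0]<.465)&(sat<60)
    print("housing",cv2.minAreaRect(P[hs,:2].astype(np.float32)*1000),hs.sum())
print(plan([.43,.15,.24],0))
E
```

```text
cam 0
-0.06 0 0.1189 [ 0  0  0  0  0  2 29 23 28 35 32 32 33 34 39 35 34 38 28 35 32 36 37 25
 38 30 47 24 21 26 19 21 10  0  0  0  0  0  1  1  0  4  2  1 16 26 22 34
  7  2  0  0]
0.06 0.13 0.1175 [  0   0   0   0   0   0   0   0 158  89  58  45  47  45  53  43  36   5
   0   0   0   0   0 141  83  42  43  29  48  36  42  26   4   0   0   0
   0   2 118  75  39  31  38  34  28  31  28   2   0   0   0   0]
0.13 0.2 0.1177 [  0   0   0   0   0   0   0   0  74 174  54  48  48  54  47  51  43  12
   0   0   0   0   0  77 147  43  44  42  38  48  41  39   6   1   2   0
   1   0  64 136  39  33  37  37  33  35  29   8   0   1   0   1]
0.2 0.25 0.1178 [  0   0   0   0   0   8   5   7  14 112  24  30  29  22  31  19  26  12
   1   2   4   3   1  11  95  22  24  23  21  22  18  22  10   0   0   2
   0   2  14  77  24  17  19  17  19  19  21   5   1   2   1   0]
header ((571.5095825195312, 268.3446350097656), (22.257524490356445, 187.70823669433594), 89.11865997314453) 583 0.12691888476571755
handle ((568.1276245117188, -26.026424407958984), (67.63430786132812, 18.482994079589844), 88.3607406
[... 1155 characters left out ...]
148438, 268.5498046875), (26.904497146606445, 189.3802490234375), 88.94922637939453) 353 0.1239819689835735
handle ((567.2785034179688, -27.45211410522461), (70.91718292236328, 15.7184476852417), 88.86365509033203) [ 0.56530954 -0.03510184  0.15029131] 190
rack ((498.4429931640625, -209.6403045654297), (235.7267608642578, 191.2181854248047), 2.7920639514923096) 3307
dial bar ((428.21282958984375, 206.9255828857422), (12.12701416015625, 46.20680236816406), 56.64358901977539) [0.42773034 0.20578965 0.09506984] 154
housing ((424.4702453613281, 209.48382568359375), (124.43814849853516, 81.65235137939453), 89.5600814819336) 571
(array([ 45.51, -54.01,  -4.83]), np.float64(17.3), np.float64(17.3))
```

Box origin comes out at about (0.567, 0.0075) with yaw −0.95°. The handle agrees with the apron point to 1 mm. The dial axis is at about (0.4285, 0.210). Moving there.

send_rows(
  targets=[
    {"translation": [4,-1,-1],"spin": 4,"jaw": 1},
    {"translation": [8,-2.4,-2],"spin": 9,"jaw": 1},
    {"translation": [12,-3.6,-3],"spin": 13,"jaw": 1},
    {"translation": [16,-4.8,-4],"spin": 17.3,"jaw": 1},
    {"translation": [20,-6,-5],"spin": 17.3,"jaw": 1},
  ],
)

```text
time: 0.6
tool_pos: [0.3302, -0.3833, 0.2417]
tool_rot: [-3.141, 0.0, -0.003]
contact_force: [0.2, -0.7, -0.4]
opening: 0.0916
grip_force: 0.0
```

```bash
python3 -c "
from h import *
s=monitor.observe();print(s['tool_pos'],s['tool_rot'],s['qpos'],s['time']);print(plan([.4285,.21,.2],-33.4))"
```

```text
[ 0.33024639 -0.3832825   0.24166364] [-3.14119298e+00  3.12120514e-04 -2.57118580e-03] [-1.01114304e+00  2.71533016e-01  1.48447188e+00 -5.19078473e-05
  1.38609229e+00  5.62234083e-01] 0.6
(array([  9.67, -59.35,   4.19]), np.float64(33.3), np.float64(-0.1))
```

send_rows(
  targets=[
    {"translation": [2,-4.4,0],"spin": 0,"jaw": 1},
    {"translation": [4,-8.8,0],"spin": 0,"jaw": 1},
    {"translation": [6,-13.2,0],"spin": 0,"jaw": 1},
    {"translation": [8,-17.8,0],"spin": 0,"jaw": 1},
    {"translation": [9.7,-22.4,0],"spin": 0,"jaw": 1},
  ],
)

```text
time: 1.1
tool_pos: [0.4266, -0.1586, 0.2413]
tool_rot: [-3.141, 0.0, -0.0]
contact_force: [1.4, -0.1, -0.3]
opening: 0.0921
grip_force: 0.0
```

send_rows(
  targets=[
    {"translation": [0,-4.8,0],"spin": 0,"jaw": 1},
    {"translation": [0,-9.6,0],"spin": 0,"jaw": 1},
    {"translation": [0,-14.4,0],"spin": 0,"jaw": 1},
    {"translation": [0,-19.2,0],"spin": 0,"jaw": 1},
    {"translation": [0,-24,0],"spin": 0,"jaw": 1},
  ],
)

```text
time: 1.6
tool_pos: [0.4257, 0.0813, 0.2414]
tool_rot: [3.141, 0.0, -0.0]
contact_force: [0.7, 1.0, 0.6]
opening: 0.0918
grip_force: 0.0
```

send_rows(
  targets=[
    {"translation": [0,-4.5,0],"spin": 7,"jaw": 1},
    {"translation": [0,-9,0],"spin": 14,"jaw": 1},
    {"translation": [0,-13,1],"spin": 21,"jaw": 1},
    {"translation": [0,-13,2],"spin": 28,"jaw": 1},
    {"translation": [0,-13,2],"spin": 33.3,"jaw": 1},
  ],
)

```text
time: 2.1
tool_pos: [0.4248, 0.2106, 0.2196]
tool_rot: [3.139, 0.002, -0.583]
contact_force: [-0.5, 0.8, -1.0]
opening: 0.0919
grip_force: 0.0
```

```bash
cat >> h.py <<'E'
def wrist():
    s=monitor.observe(); im,d=read_camera("wrist"); c=get_calibration("wrist"); K=np.array(c["intrinsics"]); H=np.array(c["hand_eye"])
    v,u=np.mgrid[:d.shape[0],:d.shape[1]]; a=u-K[0,2]; b=v-K[1,2]; r=np.hypot(a,b)+1e-9; th=r/K[0,0]
    t=np.tan(np.minimum(th,1.5)); P=np.stack([a/r*t*d,-b/r*t*d,-d],-1)
    T=P@H[:3,:3].T+H[:3,3]; W=T@R.from_euler('xyz',s["tool_rot"]).as_matrix().T+s["tool_pos"]; W[(d==0)|(th>1.3)]=np.nan
    return im,W
def topdown(W,im,x0,x1,y0,y1,res,zmax=.2):
    """orthographic picture: x up, y right"""
    h,w=int((x1-x0)/res),int((y1-y0)/res); o=np.zeros((h,w,3),np.uint8)
    P=W.reshape(-1,3);C=im.reshape(-1,3); k=np.isfinite(P[:,0])&(P[:,2]<zmax); P=P[k];C=C[k]
    i=np.argsort(P[:,2]); P=P[i];C=C[i]
    r=h-1-((P[:,0]-x0)/res).astype(int); c=((P[:,1]-y0)/res).astype(int); k=(r>=0)&(r<h)&(c>=0)&(c<w)
    for a,b,q in zip(r[k],c[k],C[k]): o[a:a+2,b:b+2]=q
    return o
E
python3 -c "
from h import *
s=monitor.observe();print(s['tool_pos'],s['tool_rot'],s['time'])
im,W=wrist(); np.savez('w1.npz',im=im,W=W); save(im,'w1.png')"
```

```text
[0.42484443 0.21057188 0.21963619] [ 3.13860471e+00  2.32224104e-03 -5.82911802e-01] 2.1
```

View pics/w1.png

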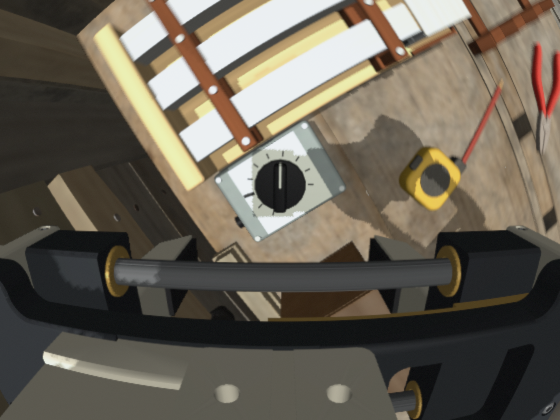

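The wrist view shows the dial at (280,182), with the white pointer line pointing up in the image (tool +x). I'll rectify it on the scale plane.

```bash
cat >> h.py <<'E'
def rectify(im,s,x0,x1,y0,y1,res,z):
    """wrist picture cast on the plane z: x up, y right"""
    c=get_calibration("wrist"); K=np.array(c["intrinsics"]); H=np.array(c["hand_eye"])
    X,Y=np.meshgrid(np.arange(x1,x0,-res),np.arange(y0,y1,res),indexing='ij')
    T=(np.stack([X,Y,np.full_like(X,z)],-1)-s["tool_pos"])@R.from_euler('xyz',s["tool_rot"]).as_matrix()
    P=(T-H[:3,3])@H[:3,:3]; q=np.stack([P[...,0],-P[...,1],-P[...,2]],-1)
    r=np.hypot(q[...,0],q[...,1])+1e-12; th=np.arctan2(r,q[...,2]); 
    return cv2.remap(im,(K[0,2]+K[0,0]*th*q[...,0]/r).astype(np.float32),(K[1,2]+K[0,0]*th*q[...,1]/r).astype(np.float32),cv2.INTER_CUBIC)
E
python3 - <<'E'
from h import *
s=monitor.observe(); im=np.load('w1.npz')['im']
a=rectify(im,s,.3685,.4885,.15,.27,.0003,.070)
b=rectify(im,s,.3685,.4885,.15,.27,.0003,.103)
save(np.hstack([a,b]),'dial.png')
# pointer line: white in bar-top plane near dial
g=cv2.cvtColor(b,cv2.COLOR_RGB2GRAY)
hsv=b.max(2); 
yy,xx=np.mgrid[:g.shape[0],:g.shape[1]]; 
near=np.hypot(yy-200,xx-200)<60
m=(near&(g>150)).astype(np.uint8); n,l,st,ce=cv2.connectedComponentsWithStats(m)
for i in range(1,n):
    if st[i,4]>30:print('w',st[i],.4885-ce[i][1]*.0003,.15+ce[i][0]*.0003)
E
```

```text
w [166 149  28  39 246] 0.43813780487804876 0.2039658536585366
```

View pics/dial.png

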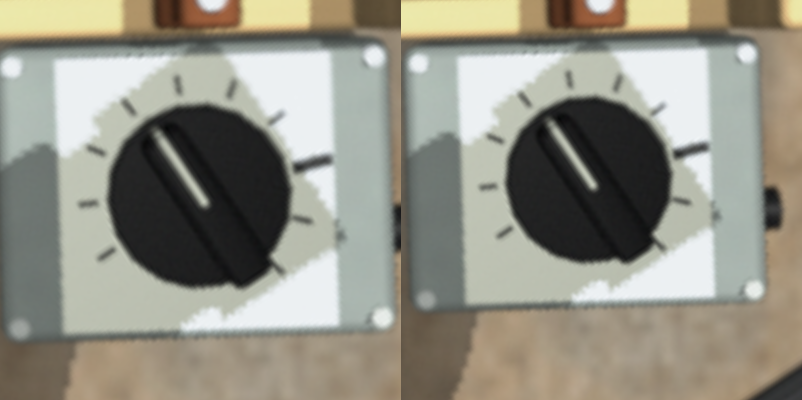

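```bash
python3 - <<'E'
from h import *
from scipy.optimize import least_squares
s=monitor.observe(); im=np.load('w1.npz')['im']
g=cv2.cvtColor(rectify(im,s,.3685,.4885,.15,.27,.0003,.070),cv2.COLOR_RGB2GRAY).astype(float)
seeds=[(278,268,0),(302,220,.5),(276,118,1.5),(232,88,2),(178,84,2.5),(128,107,3),(96,150,3.5),(88,204,4),(105,254,4.5)]
pts=[]
for u,v,k in seeds:
    w=g[v-14:v+15,u-14:u+15]; bg=cv2.medianBlur(w.astype(np.uint8),5)*0+np.median(w)
    yy,xx=np.mgrid[-14:15,-14:15]; wt=np.clip(bg-w-40,0,None)*(np.hypot(yy,xx)<13)
    pts.append((.4885-(v+(wt*yy).sum()/wt.sum())*.0003,.15+(u+(wt*xx).sum()/wt.sum())*.0003,k))
P=np.array(pts)
f=lambda p:np.r_[P[:,0]-p[0]-p[2]*np.cos(p[3]-P[:,2]),P[:,1]-p[1]-p[2]*np.sin(p[3]-P[:,2])]
r=least_squares(f,[.4285,.21,.036,np.radians(132)],loss='soft_l1',f_scale=.0007)
print(r.x,np.degrees(r.x[3]-1),(f(r.x)*1000).round(1))
# pointer angle
b=rectify(im,s,.3685,.4885,.15,.27,.0003,.103); gb=cv2.cvtColor(b,cv2.COLOR_RGB2GRAY)
l=np.argwhere(gb[140:195,140:205]>120)[:, ::-1].astype(np.float32)
print(cv2.fitLine(l,cv2.DIST_L2,0,.01,.01).ravel(),len(l))
print(plan([.4285,.2098,.13],-33.4))
E
```

```text
[0.43091822 0.20859504 0.03235499 2.32892655] 76.14188274814776 [ 0.2  0.1 -0.2  0.2  0.3  0.1 -0.1 -0.2 -0.3 -0.7  0.4 -0.5  0.3  0.2
  0.1  0.  -0.   0. ]
[ 0.57137233  0.820691   36.57175    23.266817  ] 446
(array([ 0.3 , -0.17,  9.03]), np.float64(-0.3), np.float64(-33.7))
```

Pointer is at −34.8° and the idle mark at 76.1°, so the dial needs +111° anticlockwise. The tick-fit residuals are 0.3 mm or less. Descending and gripping.

send_rows(
  targets=[
    {"translation": [0.2,0,3],"spin": 1,"jaw": 0.45},
    {"translation": [0.5,-0.2,6],"spin": 1.1,"jaw": 0.45},
    {"translation": [0.5,-0.2,8],"spin": 1.1,"jaw": 0.45},
    {"translation": [0.5,-0.2,8],"spin": 1.1,"jaw": 0.45},
    {"translation": [0.5,-0.2,8],"spin": 1.1,"jaw": 0.45},
  ],
  force=25,
)

```text
time: 2.65
tool_pos: [0.4318, 0.2083, 0.1419]
tool_rot: [3.141, -0.0, -0.6]
contact_force: [0.1, -0.5, 0.9]
opening: 0.0565
grip_force: 0.0
```

send_rows(
  targets=[
    {"translation": [0,0,2],"spin": 0,"jaw": 0.45},
    {"translation": [0,0,4],"spin": 0,"jaw": 0.45},
    {"translation": [0,0,5.3],"spin": 0,"jaw": 0.45},
    {"translation": [0,0,5.3],"spin": 0,"jaw": 0.45},
    {"translation": [0,0,5.3],"spin": 0,"jaw": 0},
  ],
)

```text
time: 3.15
tool_pos: [0.4325, 0.2086, 0.0898]
tool_rot: [-3.14, -0.001, -0.6]
contact_force: [-0.7, 0.4, 0.2]
opening: 0.0369
grip_force: 0.0
```

send_rows(
  targets=[
    {"translation": [0,0,0],"spin": 0,"jaw": 0},
    {"translation": [0,0,0],"spin": 0,"jaw": 0},
    {"translation": [0,0,0],"spin": 0,"jaw": 0},
    {"translation": [0,0,0],"spin": 0,"jaw": 0},
    {"translation": [0,0,0],"spin": 0,"jaw": 0},
  ],
)

```text
time: 3.65
tool_pos: [0.4316, 0.2084, 0.0886]
tool_rot: [-3.141, -0.0, -0.601]
contact_force: [1.0, -0.5, -0.1]
opening: 0.0015
grip_force: 0.0
```

```bash
python3 - <<'E'
from h import *
print(monitor.observe())
im,W=cloud("side"); save(cv2.resize(im[110:240,130:270],None,fx=4,fy=4),"s1.png")
im,W=cloud("scene"); save(cv2.resize(im[200:330,80:260],None,fx=4,fy=4),"s2.png")
E
```

```text
{'time': 3.65, 'qpos': array([ 2.89742921e-01,  3.75097098e-01,  1.79329582e+00, -6.13743343e-05,
        9.72962565e-01,  2.46113182e+00]), 'qvel': array([ 0.0006551 ,  0.00219568, -0.00115256,  0.00022456,  0.00080187,
       -0.00081108]), 'joint_efforts': array([ 2.42784794e-03, -4.07017887e+01, -2.02697557e+01, -3.36247031e-02,
       -7.92299886e-02, -2.45260489e-04]), 'tool_pos': array([0.43163835, 0.20838993, 0.08859818]), 'tool_rot': array([-3.14144023e+00, -1.88653076e-04, -6.00558044e-01]), 'contact_force': array([ 0.97441149, -0.47813929, -0.07916329]), 'torque': array([ 0.05637942, -0.0032727 , -0.02233921]), 'grip_force': 0.0, 'opening': 0.0015078672642080226}
```

View pics/s1.png

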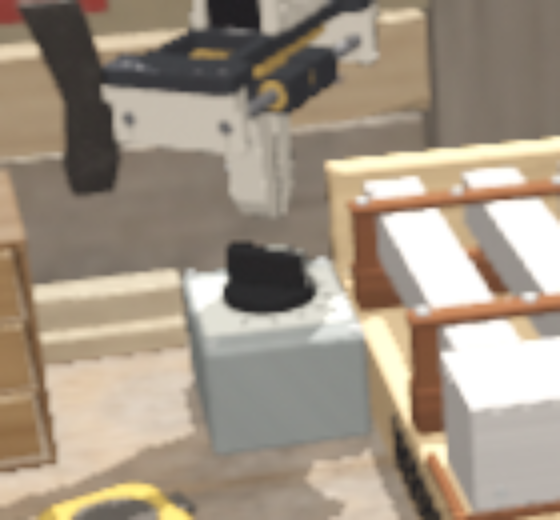

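The side crop shows the closed fingertips at (260,210) clearly above the dial bar at (265,260). I'll check that against depth.

```bash
python3 - <<'E'
from h import *
for n in("side","scene"):
    im,W=cloud(n)
    k=np.isfinite(W[...,0])&(abs(W[...,0]-.43)<.1)&(abs(W[...,1]-.21)<.12)&(W[...,2]>.06)&(W[...,2]<.3)
    print(n)
    for z in np.arange(.07,.26,.01):
        m=k&(W[...,2]>=z)&(W[...,2]<z+.01)&(abs(W[...,0]-.43)<.045)&(abs(W[...,1]-.21)<.06)
        if m.sum()>3: print(z.round(3),m.sum(),np.median(W[m],0).round(3),np.median(im[m],0))
E
```

```text
side
0.07 525 [0.423 0.186 0.072] [212. 212. 201.]
0.08 154 [0.425 0.201 0.083] [43. 43. 44.]
0.09 84 [0.428 0.205 0.095] [40. 38. 39.]
0.1 70 [0.429 0.208 0.103] [56.  54.5 54.5]
0.12 18 [0.43  0.205 0.128] [156.5 149.  136.5]
0.13 53 [0.43  0.2   0.136] [167. 159. 146.]
0.14 64 [0.427 0.197 0.145] [184.5 176.  163. ]
0.15 69 [0.427 0.197 0.155] [180. 172. 159.]
0.16 59 [0.431 0.199 0.164] [179. 171. 157.]
0.17 46 [0.435 0.199 0.175] [171.5 163.5 150.5]
0.18 21 [0.431 0.189 0.183] [168. 159. 147.]
0.19 37 [0.45  0.18  0.197] [48. 48. 51.]
0.2 105 [0.444 0.174 0.206] [63. 59. 56.]
0.21 142 [0.449 0.192 0.215] [86.  83.5 69. ]
0.22 125 [0.426 0.195 0.226] [54. 55. 52.]
0.23 226 [0.425 0.195 0.234] [78.  76.5 76. ]
0.24 155 [0.434 0.201 0.245] [167. 159. 145.]
0.25 159 [0.434 0.201 0.255] [165. 157. 144.]
scene
0.07 82 [0.445 0.155 0.071] [154.5 166.  161. ]
0.2 32 [0.434 0.165 0.208] [103.  103.5 100. ]
0.21 21 [0.439 0.168 0.213] [51. 51. 51.]
0.22 58 [0.423 0.161 0.227] [38.5 40.  44. ]
0.23 101 [0.42  0.157 0.233] [45. 48. 52.]
```

View pics/s2.png

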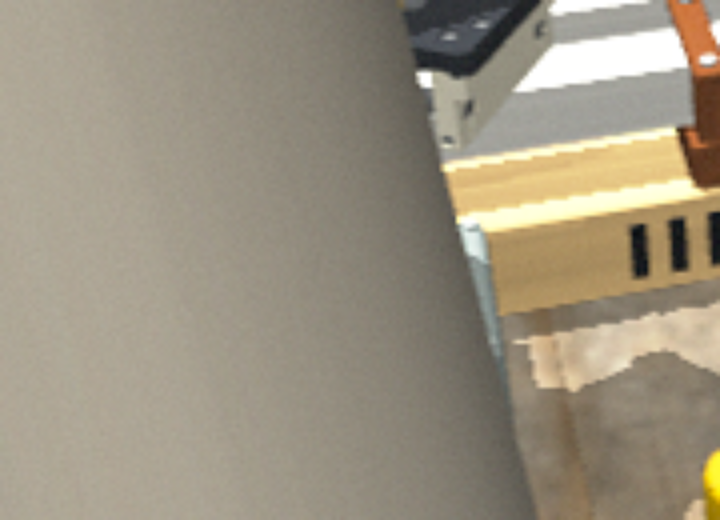

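```bash
python3 - <<'E'
from h import *
f=np.load('w1.npz');W=f['W'];im=f['im']
for u,v in [(250,180),(310,165),(330,180),(280,170),(282,205),(500,100),(170,45)]: print((u,v),W[v,u].round(4),im[v,u])
# current wrist view: finger tips
im,W=wrist(); save(im,'w2.png')
k=np.isfinite(W[...,0])&(abs(W[...,0]-.43)<.03)&(abs(W[...,1]-.208)<.03)&(W[...,2]>.06)&(W[...,2]<.2)
for z in np.arange(.06,.2,.01):
    m=k&(W[...,2]>=z)&(W[...,2]<z+.01)
    if m.sum()>3: print(z.round(3),m.sum(),np.median(W[m],0).round(3),np.median(im[m],0))
E
```

```text
(250, 180) [0.4513 0.2335 0.0714] [210 217 220]
(310, 165) [0.4293 0.1715 0.0689] [192 196 182]
(330, 180) [0.4042 0.162  0.071 ] [109 115 112]
(280, 170) [0.4462 0.1983 0.1041] [179 183 169]
(282, 205) [0.4162 0.2158 0.1033] [30 29 29]
(500, 100) [ 3.516e-01 -1.260e-01 -3.000e-04] [135 123 106]
(170, 45) [0.6166 0.22   0.092 ] [69 69 66]
0.06 80 [0.452 0.187 0.07 ] [185. 190. 174.]
0.07 1873 [0.451 0.189 0.071] [182. 187. 172.]
0.08 1822 [0.441 0.199 0.081] [29. 29. 30.]
0.09 89 [0.451 0.196 0.096] [13. 13. 14.]
0.1 711 [0.443 0.201 0.103] [27. 27. 28.]
0.12 74 [0.439 0.202 0.127] [69.  68.  62.5]
0.13 136 [0.439 0.202 0.135] [31.  31.5 29. ]
0.14 124 [0.439 0.202 0.145] [19. 19. 19.]
0.15 60 [0.438 0.203 0.153] [26.5 27.  24. ]
0.16 166 [0.43  0.209 0.17 ] [40. 40. 38.]
0.17 98 [0.429 0.209 0.17 ] [45.5 43.  39. ]
0.18 22 [0.436 0.207 0.184] [64. 64. 57.]
0.19 236 [0.457 0.182 0.197] [18. 19. 20.]
```

View pics/w2.png

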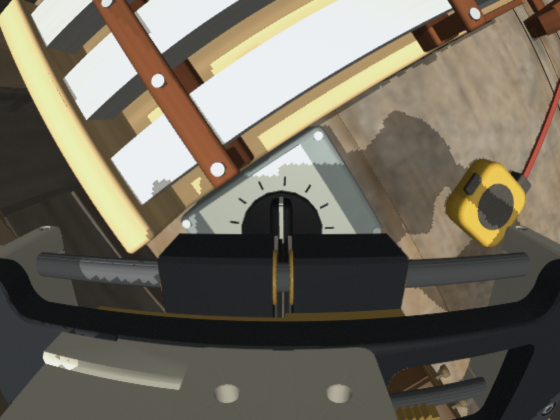

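The wrist view agrees: the fingers close above the bar, with tips at about z 0.125 against the reported TCP of 0.089. I'll open at a safe height to see whether tip height depends on opening.

send_rows(
  targets=[
    {"translation": [0,0,-4],"spin": 0,"jaw": 0.45},
    {"translation": [0,0,-4],"spin": 0,"jaw": 0.45},
    {"translation": [0,0,-4],"spin": 0,"jaw": 0.45},
    {"translation": [0,0,-4],"spin": 0,"jaw": 0.45},
    {"translation": [0,0,-4],"spin": 0,"jaw": 0.45},
  ],
)

```text
time: 4.4
tool_pos: [0.4309, 0.2081, 0.1276]
tool_rot: [3.14, 0.001, -0.601]
contact_force: [0.1, -0.1, -0.3]
opening: 0.0359
grip_force: 0.0
```

```bash
python3 - <<'E'
from h import *
s=monitor.observe();print(s['tool_pos'],s['opening'])
im,W=cloud("side")
y=np.radians(-34.4)
for nm,(im,W) in {"side":(im,W),"wrist":wrist()}.items():
    d=W-s['tool_pos']; a=d[...,0]*np.sin(y)-d[...,1]*np.cos(y); b=d[...,0]*np.cos(y)+d[...,1]*np.sin(y)
    k=np.isfinite(a)&(abs(b)<.02)&(abs(a)<.07)&(d[...,2]<.1)&(W[...,2]>.106)
    for z in np.arange(-.02,.1,.01):
        m=k&(d[...,2]>=z)&(d[...,2]<z+.01)
        if m.sum()>2: print(nm,z.round(3),m.sum(),"tool y",np.percentile(a[m],[2,98]).round(3),"tool x",np.percentile(b[m],[2,98]).round(3))
E
```

```text
[0.43089185 0.20812324 0.12755611] 0.03592205851414996
side 0.03 20 tool y [-0.022  0.024] tool x [-0.01   0.009]
side 0.04 80 tool y [-0.03   0.032] tool x [-0.011  0.009]
side 0.05 109 tool y [-0.032  0.037] tool x [-0.011  0.009]
side 0.06 102 tool y [-0.031  0.038] tool x [-0.011  0.01 ]
side 0.07 110 tool y [-0.034  0.038] tool x [-0.012  0.009]
side 0.08 79 tool y [-0.035  0.038] tool x [-0.012  0.01 ]
side 0.09 15 tool y [-0.042  0.032] tool x [0.007 0.012]
wrist -0.02 21 tool y [-0.07  -0.069] tool x [0.01  0.014]
wrist -0.01 12 tool y [-0.07  -0.069] tool x [0.011 0.013]
wrist 0.03 121 tool y [-0.025  0.026] tool x [-0.002  0.012]
wrist 0.04 461 tool y [-0.033  0.034] tool x [0.001 0.012]
wrist 0.05 548 tool y [-0.033  0.034] tool x [0.006 0.012]
wrist 0.06 500 tool y [-0.031  0.031] tool x [-0.008  0.012]
wrist 0.07 146 tool y [-0.019  0.02 ] tool x [-0.009  0.002]
wrist 0.08 550 tool y [-0.022  0.022] tool x [-0.007  0.007]
wrist 0.09 328 tool y [-0.022  0.023] tool x [-0.001  0.013]
```

The real finger ends sit about 36 mm above the reported TCP at any opening, so I'll plan with that offset. I'll descend gradually and watch the force.

send_rows(
  targets=[
    {"translation": [0,0,2],"spin": 0,"jaw": 0.45},
    {"translation": [0,0,4],"spin": 0,"jaw": 0.45},
    {"translation": [0,0,6],"spin": 0,"jaw": 0.45},
    {"translation": [0,0,6],"spin": 0,"jaw": 0.45},
    {"translation": [0,0,6],"spin": 0,"jaw": 0.45},
  ],
)

```text
time: 5.0
tool_pos: [0.4314, 0.2083, 0.0684]
tool_rot: [3.141, 0.001, -0.601]
contact_force: [-0.5, -0.7, 0.2]
opening: 0.0414
grip_force: 0.0
```

```bash
python3 - <<'E'
from h import *
s=monitor.observe();print(s['tool_pos'],s['opening'],s['contact_force'])
im,W=cloud("side")
y=np.radians(-34.4)
for nm,(im,W) in {"side":(im,W),"wrist":wrist()}.items():
    d=W-s['tool_pos']; a=d[...,0]*np.sin(y)-d[...,1]*np.cos(y); b=d[...,0]*np.cos(y)+d[...,1]*np.sin(y)
    m=np.isfinite(a)&(abs(b)<.011)&(abs(a)<.04)&(abs(a)>.02)&(d[...,2]<.07)&(W[...,2]>.085)
    print(nm,m.sum(),np.sort(W[m][:,2])[:12].round(4))
E
```

```text
[0.43144303 0.20830705 0.06844434] 0.04140570674377229 [-0.47853202 -0.73405118  0.16824309]
side 257 [0.1044 0.1051 0.1052 0.1053 0.1056 0.1058 0.1059 0.1065 0.1065 0.1072
 0.1073 0.1073]
wrist 501 [0.104  0.104  0.104  0.1046 0.105  0.1051 0.1051 0.1052 0.1052 0.1053
 0.1053 0.1053]
```

send_rows(
  targets=[
    {"translation": [0,0,0.8],"spin": 0,"jaw": 0.45},
    {"translation": [0,0,1.7],"spin": 0,"jaw": 0.45},
    {"translation": [0,0,1.7],"spin": 0,"jaw": 0},
    {"translation": [0,0,1.7],"spin": 0,"jaw": 0},
    {"translation": [0,0,1.7],"spin": 0,"jaw": 0},
  ],
  force=25,
)

```text
time: 5.6
tool_pos: [0.4317, 0.2084, 0.0516]
tool_rot: [-3.141, -0.0, -0.601]
contact_force: [-0.2, 1.0, -0.8]
opening: 0.022
grip_force: 0.0
```

send_rows(
  targets=[
    {"translation": [0,0,0],"spin": 0,"jaw": 0},
    {"translation": [0,0,0],"spin": 0,"jaw": 0},
    {"translation": [0,0,0],"spin": 0,"jaw": 0},
    {"translation": [0,0,0],"spin": 0,"jaw": 0},
    {"translation": [0,0,0],"spin": 0,"jaw": 0},
  ],
)

```text
time: 6.1
tool_pos: [0.4322, 0.2088, 0.0517]
tool_rot: [-3.14, -0.001, -0.601]
contact_force: [3.5, 4.6, -0.5]
opening: 0.0129
grip_force: 25.0
```

send_rows(
  targets=[
    {"translation": [0,-0.1,0],"spin": -8,"jaw": 0},
    {"translation": [0,-0.1,0],"spin": -16,"jaw": 0},
    {"translation": [0,-0.1,0],"spin": -24,"jaw": 0},
    {"translation": [0,-0.1,0],"spin": -32,"jaw": 0},
    {"translation": [0,-0.1,0],"spin": -40,"jaw": 0},
  ],
)

```text
time: 6.6
tool_pos: [0.4325, 0.2102, 0.0517]
tool_rot: [-3.14, -0.001, 0.103]
contact_force: [2.1, 8.9, -1.1]
opening: 0.0124
grip_force: 25.0
```

send_rows(
  targets=[
    {"translation": [0,0,0],"spin": -8,"jaw": 0},
    {"translation": [0,0,0],"spin": -16,"jaw": 0},
    {"translation": [0,0,0],"spin": -24,"jaw": 0},
    {"translation": [0,0,0],"spin": -32,"jaw": 0},
    {"translation": [0,0,0],"spin": -40,"jaw": 0},
  ],
)

```text
time: 7.1
tool_pos: [0.4319, 0.2112, 0.0518]
tool_rot: [-3.139, -0.003, 0.8]
contact_force: [-1.9, 14.5, 0.4]
opening: 0.0129
grip_force: 25.0
```

send_rows(
  targets=[
    {"translation": [0,0,0],"spin": -8,"jaw": 0},
    {"translation": [0,0,0],"spin": -16,"jaw": 0},
    {"translation": [0,0,0],"spin": -24,"jaw": 0},
    {"translation": [0,0,0],"spin": -30.5,"jaw": 0},
    {"translation": [0,0,0],"spin": -30.5,"jaw": 0},
  ],
)

```text
time: 7.6
tool_pos: [0.431, 0.2117, 0.0518]
tool_rot: [-3.139, -0.004, 1.331]
contact_force: [-4.4, 16.0, 2.7]
opening: 0.0127
grip_force: 25.0
```

send_rows(
  targets=[
    {"translation": [0,0,0],"spin": 0,"jaw": 0},
    {"translation": [0,0,0],"spin": 0,"jaw": 0.45},
    {"translation": [0,0,0],"spin": 0,"jaw": 0.45},
    {"translation": [0,0,0],"spin": 0,"jaw": 0.45},
    {"translation": [0,0,0],"spin": 0,"jaw": 0.45},
  ],
)

```text
time: 8.1
tool_pos: [0.4321, 0.2087, 0.0514]
tool_rot: [-3.141, 0.001, 1.328]
contact_force: [-0.9, 0.4, 0.7]
opening: 0.0391
grip_force: 0.0
```

send_rows(
  targets=[
    {"translation": [0,0,-4],"spin": 0,"jaw": 0.45},
    {"translation": [0,0,-8],"spin": 0,"jaw": 0.45},
    {"translation": [0,0,-12],"spin": 0,"jaw": 0.45},
    {"translation": [0,0,-15],"spin": 0,"jaw": 0.45},
    {"translation": [0,0,-15],"spin": 0,"jaw": 0.45},
  ],
)

```text
time: 8.6
tool_pos: [0.4345, 0.2096, 0.2057]
tool_rot: [3.134, -0.004, 1.328]
contact_force: [0.4, 0.4, -0.8]
opening: 0.0415
grip_force: 0.0
```

```bash
python3 - <<'E'
from h import *
s=monitor.observe(); print(s['tool_pos'],np.degrees(s['tool_rot']),s['time'])
im,W=wrist(); np.savez('w3.npz',im=im,W=W)
a=rectify(im,s,.3685,.4885,.15,.27,.0003,.070)
b=rectify(im,s,.3685,.4885,.15,.27,.0003,.103)
save(np.hstack([a,b]),'dial2.png')
E
```

```text
[0.43445612 0.20962388 0.20572432] [179.57531896  -0.23104345  76.07611201] 8.6
```

View pics/dial2.png

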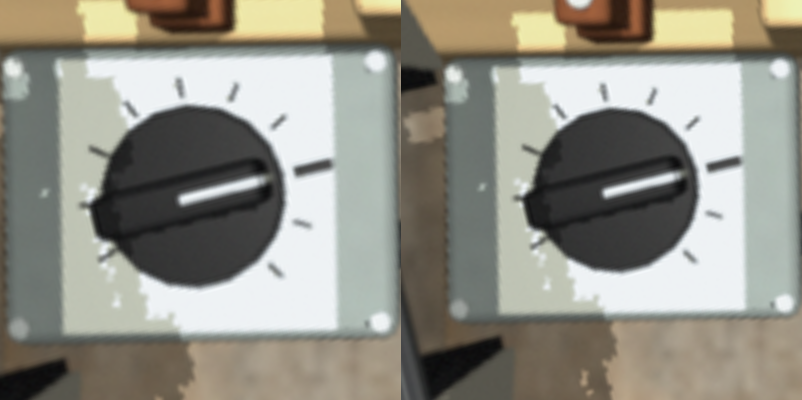

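The pointer now lines up with the long tick (left pane, (313,168)). A quick numeric check of that, then planning the cover move.

```bash
python3 - <<'E'
from h import *
from scipy.optimize import least_squares
s=monitor.observe(); im=np.load('w3.npz')['im']
g=cv2.cvtColor(rectify(im,s,.3685,.4885,.15,.27,.0003,.070),cv2.COLOR_RGB2GRAY).astype(float)
seeds=[(276,270,0),(302,223,.5),(278,122,1.5),(234,92,2),(180,87,2.5),(131,109,3)]
pts=[]
for u,v,k in seeds:
    w=g[v-12:v+13,u-12:u+13]; yy,xx=np.mgrid[-12:13,-12:13]; wt=np.clip(np.median(w)-w-30,0,None)*(np.hypot(yy,xx)<12)
    pts.append((.4885-(v+(wt*yy).sum()/wt.sum())*.0003,.15+(u+(wt*xx).sum()/wt.sum())*.0003,k))
P=np.array(pts)
f=lambda p:np.r_[P[:,0]-p[0]-.03235*np.cos(p[2]-P[:,2]),P[:,1]-p[1]-.03235*np.sin(p[2]-P[:,2])]
r=least_squares(f,[.4285,.21,np.radians(132)],loss='soft_l1',f_scale=.0005)
print(r.x,np.degrees(r.x[2]-1),(f(r.x)*1000).round(1))
b=rectify(im,s,.3685,.4885,.15,.27,.0003,.103); gb=cv2.cvtColor(b,cv2.COLOR_RGB2GRAY)[165:205,195:300]
l=np.argwhere(gb>140)[:, ::-1].astype(np.float32); v=cv2.fitLine(l,cv2.DIST_L2,0,.01,.01).ravel(); print(np.degrees(np.arctan2(v[0],-v[1])),len(l))
print(plan([.567,-.0275,.21],-1))
E
```

```text
[0.42879177 0.20896141 2.34296694] 76.94633761652072 [-0.1 -0.2  0.1  0.2  0.3 -0.2  0.   0.   0.2  0.1 -0.2 -0.2]
79.8296 899
(array([-19.75,  18.69,  -0.64]), np.float64(77.1), np.float64(76.1))
```

The dial is within about 0.03 rad of the idle mark, which is good enough. On to the cover.

send_rows(
  targets=[
    {"translation": [-3.2,3,0],"spin": 8.4,"jaw": 0.6},
    {"translation": [-6.4,6,0],"spin": 16.8,"jaw": 0.6},
    {"translation": [-9.6,9,0],"spin": 25.2,"jaw": 0.6},
    {"translation": [-12.8,12,0],"spin": 33.6,"jaw": 0.6},
    {"translation": [-16,15,0],"spin": 42,"jaw": 0.6},
  ],
)

```text
time: 9.15
tool_pos: [0.539, 0.0161, 0.1998]
tool_rot: [-3.14, 0.002, 0.589]
contact_force: [0.4, 0.6, 0.2]
opening: 0.055
grip_force: 0.0
```

send_rows(
  targets=[
    {"translation": [0,0,0],"spin": 8.4,"jaw": 0.6},
    {"translation": [0,0,0],"spin": 16.8,"jaw": 0.6},
    {"translation": [0,0,0],"spin": 25.2,"jaw": 0.6},
    {"translation": [0,0,0],"spin": 33.6,"jaw": 0.6},
    {"translation": [0,0,0],"spin": 35,"jaw": 0.6},
  ],
)

```text
time: 9.65
tool_pos: [0.5384, 0.0176, 0.1998]
tool_rot: [-3.142, 0.003, -0.019]
contact_force: [0.1, -0.5, -0.7]
opening: 0.055
grip_force: 0.0
```

```bash
python3 - <<'E'
from h import *
print(plan([.567,-.0275,.13],-1))
im,W=wrist(); np.savez('w4.npz',im=im,W=W)
hn=(W[...,2]>.142)&(W[...,2]<.16)&(abs(W[...,1]+.027)<.06)&(abs(W[...,0]-.567)<.05)&(im[...,0].astype(int)-im[...,2]>30)
print(cv2.minAreaRect(W[hn][:,:2].astype(np.float32)*1000),hn.sum())
c=(abs(W[...,2]-.118)<.006)&(abs(W[...,1]+.027)<.05)&(abs(W[...,0]-.567)<.13)&(im.min(2)>120)
print(cv2.minAreaRect(W[c][:,:2].astype(np.float32)*1000),c.sum())
t=(abs(W[...,2]-.117)<.005)&(W[...,1]>.03)&(W[...,1]<.2)&(im.min(2)>120)
P=W[t]; 
for y in (.05,.12,.18):
    q=P[abs(P[:,1]-y)<.012,0]; h,e=np.histogram(q,np.arange(.48,.66,.005)); print(y,h)
E
```

```text
(array([2.96, 4.46, 6.97]), np.float64(-0.1), np.float64(-1.1))
((570.6004028320312, -25.22576904296875), (69.09175872802734, 15.557491302490234), 88.43190002441406) 1737
((570.285888671875, -17.667747497558594), (169.89466857910156, 81.32096099853516), 0.0052141654305160046) 13594
0.05 [ 0  0 20 53 55 58 63 62 58  7  0  0  0  0 11 67 76 81 79 80 80 27  0  1
  0  0 15 87 89 89 83 88 91 14  0  0]
0.12 [  0   0   2  14  13  13  83 120 126  61   0   0   0   0  14 132 134 134
 135 136 135  69   0   0   0   0   2 139 143 138 142 142 142  47   0   0]
0.18 [  0   0   0   0   0   0  44 102 102  81   0   0   0   0   0  91 107 108
 109 115 110  76   0   0   0   0   0  95 112 112 111 113 111  64   0   0]
```

The handle lies along y, so the tool has to be at yaw about +88.7°. Turning back.

send_rows(
  targets=[
    {"translation": [1,1,0],"spin": -8.5,"jaw": 0.6},
    {"translation": [2,2,0],"spin": -17,"jaw": 0.6},
    {"translation": [3.2,3,0],"spin": -25.5,"jaw": 0.6},
    {"translation": [3.2,4.4,0],"spin": -34,"jaw": 0.6},
    {"translation": [3.2,4.4,0],"spin": -42.5,"jaw": 0.6},
  ],
)

```text
time: 10.2
tool_pos: [0.5704, -0.0282, 0.2003]
tool_rot: [-3.141, 0.002, 0.734]
contact_force: [0.0, 0.5, 0.1]
opening: 0.0546
grip_force: 0.0
```

send_rows(
  targets=[
    {"translation": [0,0,0],"spin": -8.5,"jaw": 0.6},
    {"translation": [0,0,0],"spin": -17,"jaw": 0.6},
    {"translation": [0,0,0],"spin": -25.5,"jaw": 0.6},
    {"translation": [0,0,0],"spin": -34,"jaw": 0.6},
    {"translation": [0,0,0],"spin": -42.5,"jaw": 0.6},
  ],
)

```text
time: 10.7
tool_pos: [0.5702, -0.0266, 0.2006]
tool_rot: [-3.14, 0.0, 1.478]
contact_force: [0.7, 0.2, -0.1]
opening: 0.0548
grip_force: 0.0
```

send_rows(
  targets=[
    {"translation": [0,0,2],"spin": -4.8,"jaw": 0.6},
    {"translation": [0,0,5],"spin": -4.8,"jaw": 0.6},
    {"translation": [0,0,7],"spin": -4.8,"jaw": 0.6},
    {"translation": [0,0,7],"spin": -4.8,"jaw": 0.6},
    {"translation": [0,0,7],"spin": -4.8,"jaw": 0.6},
  ],
)

```text
time: 11.2
tool_pos: [0.5705, -0.0267, 0.1314]
tool_rot: [-3.141, 0.0, 1.553]
contact_force: [-0.2, -0.3, 0.6]
opening: 0.0555
grip_force: 0.0
```

```bash
python3 - <<'E'
from h import *
print(plan([.570,-.027,.090],88.7), monitor.observe()['tool_pos'])
im,W=wrist()
hn=(W[...,2]>.142)&(W[...,2]<.16)&(abs(W[...,1]+.027)<.06)&(abs(W[...,0]-.567)<.03)&(im[...,0].astype(int)-im[...,2]>30)
print(cv2.minAreaRect(W[hn][:,:2].astype(np.float32)*1000),hn.sum())
E
```

```text
(array([-0.03, -0.05,  4.14]), np.float64(0.3), np.float64(89.0)) [ 0.57049954 -0.02668297  0.13144503]
((570.3289794921875, -24.194515228271484), (68.4793472290039, 14.606607437133789), 89.57131958007812) 2125
```

send_rows(
  targets=[
    {"translation": [0,0,2],"spin": 0.3,"jaw": 0.6},
    {"translation": [0,0,4.1],"spin": 0.3,"jaw": 0.6},
    {"translation": [0,0,4.1],"spin": 0.3,"jaw": 0.6},
    {"translation": [0,0,4.1],"spin": 0.3,"jaw": 0},
    {"translation": [0,0,4.1],"spin": 0.3,"jaw": 0},
  ],
  force=40,
)

```text
time: 11.75
tool_pos: [0.5717, -0.0269, 0.0923]
tool_rot: [3.139, 0.001, 1.547]
contact_force: [-0.2, 0.1, -0.9]
opening: 0.0434
grip_force: 0.0
```

send_rows(
  targets=[
    {"translation": [0,0,0],"spin": 0,"jaw": 0},
    {"translation": [0,0,0],"spin": 0,"jaw": 0},
    {"translation": [0,0,0],"spin": 0,"jaw": 0},
    {"translation": [0,0,0],"spin": 0,"jaw": 0},
    {"translation": [0,0,0],"spin": 0,"jaw": 0},
  ],
)

```text
time: 12.25
tool_pos: [0.5706, -0.0267, 0.0908]
tool_rot: [3.141, 0.0, 1.546]
contact_force: [-1.9, 0.1, 3.4]
opening: 0.0157
grip_force: 40.0
```

send_rows(
  targets=[
    {"translation": [0,0,-1],"spin": 0,"jaw": 0},
    {"translation": [0,0,-2],"spin": 0,"jaw": 0},
    {"translation": [0,0,-3],"spin": 0,"jaw": 0},
    {"translation": [0,0,-4],"spin": 0,"jaw": 0},
    {"translation": [0,0,-5],"spin": 0,"jaw": 0},
  ],
)

```text
time: 12.75
tool_pos: [0.5707, -0.0268, 0.1416]
tool_rot: [3.141, 0.0, 1.546]
contact_force: [-0.6, -1.1, -3.1]
opening: 0.0158
grip_force: 40.0
```

send_rows(
  targets=[
    {"translation": [0,0,-1],"spin": 0,"jaw": 0},
    {"translation": [0,0,-2],"spin": 0,"jaw": 0},
    {"translation": [0,0,-3],"spin": 0,"jaw": 0},
    {"translation": [0,0,-4],"spin": 0,"jaw": 0},
    {"translation": [0,0,-5],"spin": 0,"jaw": 0},
  ],
)

```text
time: 13.25
tool_pos: [0.5705, -0.0266, 0.1914]
tool_rot: [3.142, 0.0, 1.546]
contact_force: [-0.7, 0.0, -3.3]
opening: 0.0156
grip_force: 40.0
```

send_rows(
  targets=[
    {"translation": [1,-2.9,0],"spin": 8,"jaw": 0},
    {"translation": [2,-5.8,0],"spin": 16,"jaw": 0},
    {"translation": [3,-8.7,0],"spin": 24,"jaw": 0},
    {"translation": [4,-11.6,0],"spin": 32,"jaw": 0},
    {"translation": [4.4,-14.3,0],"spin": 40,"jaw": 0},
  ],
)

```text
time: 13.75
tool_pos: [0.4274, 0.0216, 0.1909]
tool_rot: [3.142, -0.0, 0.843]
contact_force: [-0.0, -1.0, -3.0]
opening: 0.0158
grip_force: 40.0
```

send_rows(
  targets=[
    {"translation": [0,0,0],"spin": 8,"jaw": 0},
    {"translation": [0,0,0],"spin": 16,"jaw": 0},
    {"translation": [0,0,0],"spin": 24,"jaw": 0},
    {"translation": [0,0,0],"spin": 32,"jaw": 0},
    {"translation": [0,0,0],"spin": 40,"jaw": 0},
  ],
)

```text
time: 14.25
tool_pos: [0.4288, 0.0208, 0.1911]
tool_rot: [3.141, -0.0, 0.144]
contact_force: [0.0, -0.4, -3.1]
opening: 0.0155
grip_force: 40.0
```

send_rows(
  targets=[
    {"translation": [0,0,2],"spin": 5,"jaw": 0},
    {"translation": [0,0,4.5],"spin": 9.9,"jaw": 0},
    {"translation": [0,0,7.5],"spin": 9.9,"jaw": 0},
    {"translation": [0,0,10],"spin": 9.9,"jaw": 0},
    {"translation": [0,0,12],"spin": 9.9,"jaw": 0},
  ],
)

```text
time: 14.75
tool_pos: [0.4285, 0.0209, 0.0697]
tool_rot: [-3.142, 0.001, -0.023]
contact_force: [0.1, -0.1, -2.8]
opening: 0.0156
grip_force: 40.0
```

```bash
python3 - <<'E'
from h import *
print(plan([.427,.017,.031],-1), monitor.observe()['tool_pos'])
E
```

```text
(array([-0.14,  0.39,  3.87]), np.float64(-0.3), np.float64(-1.3)) [0.42847233 0.02085572 0.06967164]
```

send_rows(
  targets=[
    {"translation": [0,0,1.2],"spin": 0,"jaw": 0},
    {"translation": [0,0,2.4],"spin": 0,"jaw": 0},
    {"translation": [0,0,3.3],"spin": 0,"jaw": 0},
    {"translation": [0,0,3.7],"spin": 0,"jaw": 0},
    {"translation": [0,0,3.8],"spin": 0,"jaw": 0},
  ],
)

```text
time: 15.25
tool_pos: [0.4288, 0.0208, 0.0325]
tool_rot: [3.142, 0.0, -0.023]
contact_force: [-0.5, -0.0, -2.5]
opening: 0.0154
grip_force: 40.0
```

send_rows(
  targets=[
    {"translation": [0,0,0.1],"spin": 0,"jaw": 0},
    {"translation": [0,0,0.1],"spin": 0,"jaw": 0.5},
    {"translation": [0,0,0.1],"spin": 0,"jaw": 0.5},
    {"translation": [0,0,0.1],"spin": 0,"jaw": 0.5},
    {"translation": [0,0,0.1],"spin": 0,"jaw": 0.5},
  ],
)

```text
time: 15.75
tool_pos: [0.429, 0.0208, 0.0318]
tool_rot: [3.141, -0.001, -0.023]
contact_force: [-0.9, 0.6, -0.6]
opening: 0.043
grip_force: 0.0
```

send_rows(
  targets=[
    {"translation": [0,0,-4],"spin": 0,"jaw": 0.45},
    {"translation": [0,0,-8],"spin": 0,"jaw": 0.45},
    {"translation": [0,0,-12],"spin": 0,"jaw": 0.45},
    {"translation": [0,0,-16],"spin": 0,"jaw": 0.45},
    {"translation": [0,0,-18],"spin": 0,"jaw": 0.45},
  ],
)

```text
time: 16.25
tool_pos: [0.4299, 0.0207, 0.2151]
tool_rot: [3.141, -0.005, -0.023]
contact_force: [0.8, -0.0, 0.1]
opening: 0.0413
grip_force: 0.0
```

```bash
python3 - <<'E'
from h import *
s=monitor.observe(); print(s['tool_pos'],s['time'])
im,W=cloud("side"); save(im,"s3.png"); np.savez("side1.npz",im=im,W=W)
E
```

```text
[0.42990481 0.02072282 0.21510225] 16.25
```

View pics/s3.png

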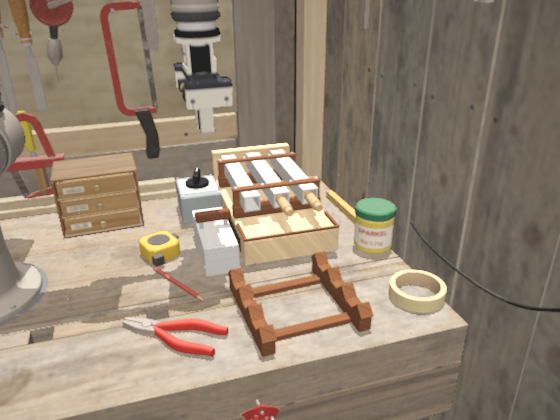

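The side view shows the cover upright on the bench at (215,240). Rung ends stick out of the middle tube (287,205) and far tube (315,200), and the near tube looks empty. I'll move over the apron to measure the rungs and rack with the wrist camera.

send_rows(
  targets=[
    {"translation": [3,2,0],"spin": -8,"jaw": 0.45},
    {"translation": [6,4,0],"spin": -16,"jaw": 0.45},
    {"translation": [9,6,0],"spin": -24,"jaw": 0.45},
    {"translation": [12,9,0],"spin": -32,"jaw": 0.45},
    {"translation": [14,12,0],"spin": -40,"jaw": 0.45},
  ],
)

```text
time: 16.8
tool_pos: [0.5673, -0.1033, 0.2107]
tool_rot: [-3.141, 0.0, 0.682]
contact_force: [0.8, 0.2, 0.4]
opening: 0.0413
grip_force: 0.0
```

send_rows(
  targets=[
    {"translation": [0,0,0],"spin": -8,"jaw": 0.45},
    {"translation": [0,0,0],"spin": -16,"jaw": 0.45},
    {"translation": [0,0,0],"spin": -24,"jaw": 0.45},
    {"translation": [0,0,0],"spin": -32,"jaw": 0.45},
    {"translation": [0,0,0],"spin": -40,"jaw": 0.45},
  ],
)

```text
time: 17.3
tool_pos: [0.5657, -0.1023, 0.2108]
tool_rot: [-3.141, -0.0, 1.379]
contact_force: [0.2, -0.2, 0.5]
opening: 0.0415
grip_force: 0.0
```

send_rows(
  targets=[
    {"translation": [0,0,0],"spin": -5,"jaw": 0.45},
    {"translation": [0,0,0],"spin": -10,"jaw": 0.45},
    {"translation": [0,0,0],"spin": -10,"jaw": 0.45},
    {"translation": [0,0,0],"spin": -10,"jaw": 0.45},
    {"translation": [0,0,0],"spin": -10,"jaw": 0.45},
  ],
)

```text
time: 17.8
tool_pos: [0.5658, -0.1023, 0.2113]
tool_rot: [-3.141, -0.0, 1.546]
contact_force: [-0.2, 0.2, 0.0]
opening: 0.0413
grip_force: 0.0
```

```bash
python3 - <<'E'
from h import *
s=monitor.observe(); print(s['tool_pos'],np.degrees(s['tool_rot']),s['time'])
im,W=wrist(); save(im,"w5.png"); np.savez("w5.npz",im=im,W=W)
I=im.astype(int)
k=(W[...,2]>.085)&(W[...,2]<.112)&(W[...,1]<.004)&(W[...,1]>-.09)&(W[...,0]>.47)&(W[...,0]<.67)
n,l,st,ce=cv2.connectedComponentsWithStats(k.astype(np.uint8))
for i in range(1,n):
    if st[i,4]>100:
        P=W[l==i]; print(st[i],P.min(0).round(4),P.max(0).round(4),np.median(P,0).round(4),cv2.minAreaRect(P[:,:2].astype(np.float32)*1000))
# rack from side cams
f=np.load("side1.npz"); W=f["W"]; I=f["im"].astype(int)
k=(I[...,0]-I[...,2]>25)&(I[...,0]-I[...,1]>18)&(W[...,1]>-.34)&(W[...,1]<-.085)&(W[...,0]>.41)&(W[...,0]<.66)&(W[...,2]>.014)&(W[...,2]<.06)&(I[...,0]<200)
P=W[k]; print(k.sum())
for nm,lo,hi in(("near",.41,.475),("far",.575,.65)):
    q=P[(P[:,0]>lo)&(P[:,0]<hi)&(P[:,2]>.026)]
    print(nm,len(q),cv2.minAreaRect(q[:,:2].astype(np.float32)*1000),np.percentile(q[:,2],98))
    h,e=np.histogram(q[q[:,2]>.040][:,1],np.arange(-.33,-.09,.005)); print(dict((round(a,3),int(b)) for a,b in zip(e,h) if b))
E
```

```text
[ 0.56582465 -0.10230471  0.21130242] [-1.79981218e+02 -1.09719971e-03  8.85957052e+01] 17.8
[ 272   82   23   58 1184] [ 0.558  -0.0487  0.0973] [0.5789 0.004  0.1101] [ 0.5684 -0.0208  0.1059] ((568.1589965820312, -22.303119659423828), (52.6372184753418, 20.471288681030273), 88.62838745117188)
[ 337   82   21   55 1036] [ 0.6184 -0.0464  0.0971] [0.6381 0.004  0.1103] [ 0.6266 -0.0194  0.1059] ((628.1742553710938, -21.140344619750977), (50.33565139770508, 19.458171844482422), 89.31040954589844)
2964
near 1195 ((444.54278564453125, -211.64427185058594), (23.067041397094727, 193.50355529785156), 2.552241325378418) 0.04781095295498501
{np.float64(-0.305): 4, np.float64(-0.3): 53, np.float64(-0.295): 63, np.float64(-0.29): 7, np.float64(-0.25): 5, np.float64(-0.245): 40, np.float64(-0.24): 59, np.float64(-0.235): 4, np.float64(-0.195): 3, np.float64(-0.19): 35, np.float64(-0.185): 47, np.float64(-0.18): 7, np.float64(-0.14): 3, np.float64(-0.135): 32, np.float64(-0.13): 43, np.float64(-0.125): 3}
far 1141 ((603.8367919921875, -204.49600219726562), (24.32673454284668, 193.48580932617188), 2.494896173477173) 0.047429889345205915
{np.float64(-0.295): 17, np.float64(-0.29): 64, np.float64(-0.285): 21, np.float64(-0.28): 1, np.float64(-0.24): 13, np.float64(-0.235): 53, np.float64(-0.23): 19, np.float64(-0.225): 3, np.float64(-0.185): 16, np.float64(-0.18): 49, np.float64(-0.175): 16, np.float64(-0.135): 1, np.float64(-0.13): 12, np.float64(-0.125): 45, np.float64(-0.12): 14}
```

View pics/w5.png

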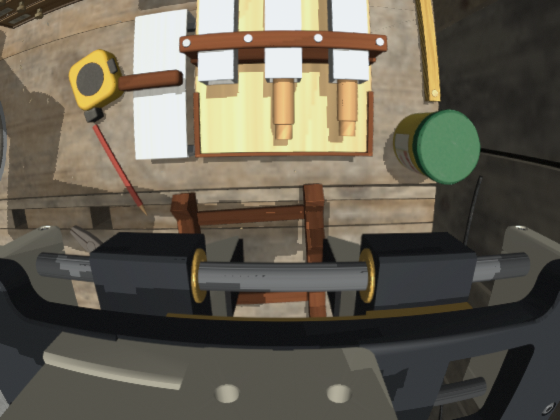

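The wrist view shows rungs in the middle (283,110) and far (346,108) tubes and none in the near one. The rack fits at centre (0.524,−0.208) with yaw 2.55° and bearer spacing 159.5 mm. Gripping rung_2.

send_rows(
  targets=[
    {"translation": [4,0,0],"spin": 0,"jaw": 0.45},
    {"translation": [8,0.1,0],"spin": 0,"jaw": 0.45},
    {"translation": [8,0.1,4],"spin": 0,"jaw": 0.45},
    {"translation": [8,0.1,8],"spin": 0,"jaw": 0.45},
    {"translation": [8,0.1,9],"spin": 0,"jaw": 0.45},
  ],
  force=30,
)

```text
time: 18.35
tool_pos: [0.566, -0.0216, 0.1176]
tool_rot: [-3.134, -0.001, 1.548]
contact_force: [-0.7, -0.6, -0.4]
opening: 0.0414
grip_force: 0.0
```

```bash
python3 - <<'E'
from h import *
print(plan([.5685,-.022,.043],88.9), monitor.observe()['tool_pos'])
E
```

```text
(array([-0.04,  0.31,  7.45]), np.float64(-0.2), np.float64(88.7)) [ 0.56599796 -0.0215679   0.11756779]
```

send_rows(
  targets=[
    {"translation": [0,0.2,2],"spin": 0,"jaw": 0.45},
    {"translation": [0,0.2,4],"spin": 0,"jaw": 0.45},
    {"translation": [0,0.2,6],"spin": 0,"jaw": 0.45},
    {"translation": [0,0.2,7.6],"spin": 0,"jaw": 0.45},
    {"translation": [0,0.2,7.6],"spin": 0,"jaw": 0.45},
  ],
)

```text
time: 18.85
tool_pos: [0.57, -0.0227, 0.0445]
tool_rot: [-3.139, -0.0, 1.547]
contact_force: [0.9, -0.4, 0.3]
opening: 0.0406
grip_force: 0.0
```

send_rows(
  targets=[
    {"translation": [0,0,0],"spin": 0,"jaw": 0},
    {"translation": [0,0,0],"spin": 0,"jaw": 0},
    {"translation": [0,0,0],"spin": 0,"jaw": 0},
    {"translation": [0,0,0],"spin": 0,"jaw": 0},
    {"translation": [0,0,0],"spin": 0,"jaw": 0},
  ],
  force=25,
)

```text
time: 19.35
tool_pos: [0.5713, -0.0226, 0.0464]
tool_rot: [3.14, 0.0, 1.548]
contact_force: [0.2, -0.6, 3.2]
opening: 0.0192
grip_force: 25.0
```

send_rows(
  targets=[
    {"translation": [-1.6,0,0],"spin": 0,"jaw": 0},
    {"translation": [-3.2,0,0],"spin": 0,"jaw": 0},
    {"translation": [-4.8,0,0],"spin": 0,"jaw": 0},
    {"translation": [-6.4,0,0],"spin": 0,"jaw": 0},
    {"translation": [-8,0,0],"spin": 0,"jaw": 0},
  ],
)

```text
time: 19.85
tool_pos: [0.5686, -0.1043, 0.0453]
tool_rot: [-3.141, 0.0, 1.547]
contact_force: [-0.3, 0.8, 0.3]
opening: 0.019
grip_force: 25.0
```

send_rows(
  targets=[
    {"translation": [0,0,0],"spin": 0,"jaw": 0},
    {"translation": [0,0,0],"spin": 0,"jaw": 0.45},
    {"translation": [0,0,0],"spin": 0,"jaw": 0.45},
    {"translation": [0,0,0],"spin": 0,"jaw": 0.45},
    {"translation": [0,0,0],"spin": 0,"jaw": 0.45},
  ],
)

```text
time: 20.35
tool_pos: [0.5689, -0.1018, 0.0455]
tool_rot: [-3.141, -0.0, 1.549]
contact_force: [0.2, -0.2, 0.1]
opening: 0.0406
grip_force: 0.0
```

send_rows(
  targets=[
    {"translation": [1.7,0,0],"spin": 0,"jaw": 0.45},
    {"translation": [3.4,0,0],"spin": 0,"jaw": 0.45},
    {"translation": [5.1,0,0],"spin": 0,"jaw": 0.45},
    {"translation": [6.8,0,0],"spin": 0,"jaw": 0.45},
    {"translation": [8.5,0,0],"spin": 0,"jaw": 0.45},
  ],
)

```text
time: 20.85
tool_pos: [0.5708, -0.0154, 0.0455]
tool_rot: [3.142, 0.0, 1.549]
contact_force: [0.1, -0.2, 0.5]
opening: 0.0419
grip_force: 0.0
```

```bash
cat > rung.py <<'E'
from h import *
s=monitor.observe(); print(s['tool_pos'],s['opening'],s['contact_force'].round(1),s['time'])
im,W=cloud("side"); I=im.astype(int)
k=(I[...,0]-I[...,2]>50)&(W[...,2]>.08)&(W[...,2]<.115)&(W[...,1]<.0)&(W[...,1]>-.3)&(W[...,0]>.47)&(W[...,0]<.67)
n,l,st,ce=cv2.connectedComponentsWithStats(k.astype(np.uint8))
for i in range(1,n):
    if st[i,4]>40:
        P=W[l==i]; print(st[i],P.min(0).round(4),P.max(0).round(4),np.median(P,0).round(4))
E
python3 rung.py
```

```text
[ 0.5707922  -0.01539831  0.0455435 ] 0.04191381046694158 [ 0.1 -0.2  0.5] 20.85
[308 194  14  17 153] [ 0.6171 -0.0457  0.0922] [ 0.6363 -0.      0.1104] [ 0.6235 -0.0291  0.1047]
[279 198  30  38 432] [ 0.5576 -0.1299  0.0853] [ 5.910e-01 -2.000e-04  1.107e-01] [ 0.564  -0.0786  0.1061]
```

Rung_2's tip is at y −0.130, so its centre is at y +0.020. Regripping near the mouth and drawing it fully out, then lifting.

send_rows(
  targets=[
    {"translation": [0,0,0.2],"spin": 0,"jaw": 0},
    {"translation": [0,0,0.2],"spin": 0,"jaw": 0},
    {"translation": [0,0,0.2],"spin": 0,"jaw": 0},
    {"translation": [0,0,0.2],"spin": 0,"jaw": 0},
    {"translation": [0,0,0.2],"spin": 0,"jaw": 0},
  ],
  force=45,
)

```text
time: 21.4
tool_pos: [0.5708, -0.018, 0.0435]
tool_rot: [-3.142, 0.0, 1.547]
contact_force: [-0.4, -0.2, 0.4]
opening: 0.0185
grip_force: 45.0
```

send_rows(
  targets=[
    {"translation": [-2,0,0],"spin": 0,"jaw": 0},
    {"translation": [-4,0,0],"spin": 0,"jaw": 0},
    {"translation": [-6,0,0],"spin": 0,"jaw": 0},
    {"translation": [-8,0,0],"spin": 0,"jaw": 0},
    {"translation": [-10,0,0],"spin": 0,"jaw": 0},
  ],
)

```text
time: 21.9
tool_pos: [0.5684, -0.1185, 0.0434]
tool_rot: [-3.141, 0.0, 1.547]
contact_force: [1.3, -0.2, -0.0]
opening: 0.0187
grip_force: 45.0
```

```bash
python3 rung.py
```

```text
[ 0.56838684 -0.11854852  0.04344658] 0.01874761598113783 [ 1.3 -0.2 -0. ] 21.9
[298 215  32  50 549] [ 0.5557 -0.23    0.0928] [ 0.5775 -0.0766  0.1142] [ 0.563  -0.1811  0.1066]
```

send_rows(
  targets=[
    {"translation": [-2,0,0],"spin": 0,"jaw": 0},
    {"translation": [-4,0,0],"spin": 0,"jaw": 0},
    {"translation": [-6,0,0],"spin": 0,"jaw": 0},
    {"translation": [-8,0,0],"spin": 0,"jaw": 0},
    {"translation": [-9.5,0,0],"spin": 0,"jaw": 0},
  ],
)

```text
time: 22.45
tool_pos: [0.5662, -0.2137, 0.0434]
tool_rot: [-3.142, 0.0, 1.547]
contact_force: [0.0, -0.2, -0.9]
opening: 0.0186
grip_force: 45.0
```

send_rows(
  targets=[
    {"translation": [0,0,0],"spin": 0,"jaw": 0},
    {"translation": [0,0,-1.5],"spin": 0,"jaw": 0},
    {"translation": [0,0,-3],"spin": 0,"jaw": 0},
    {"translation": [0,0,-4.5],"spin": 0,"jaw": 0},
    {"translation": [0,0,-6],"spin": 0,"jaw": 0},
  ],
)

```text
time: 22.95
tool_pos: [0.5663, -0.2112, 0.104]
tool_rot: [-3.141, -0.001, 1.548]
contact_force: [0.7, -1.1, -1.2]
opening: 0.0193
grip_force: 45.0
```

```bash
cat > held.py <<'E'
from h import *
s=monitor.observe(); print(s['tool_pos'],np.degrees(s['tool_rot'][2]).round(1),s['opening'],s['grip_force'],s['contact_force'].round(1),s['time'])
im,W=cloud("side"); I=im.astype(int)
d=W-s['tool_pos']; y=s['tool_rot'][2]; a=d[...,0]*np.cos(y)+d[...,1]*np.sin(y); b=d[...,0]*np.sin(y)-d[...,1]*np.cos(y)
k=(I[...,0]-I[...,2]>50)&(abs(b)<.03)&(abs(a)<.25)&(d[...,2]>.0)&(d[...,2]<.1)&(W[...,2]>.02)
P=np.c_[a[k],b[k],d[...,2][k]]; print(len(P),np.percentile(P[:,0],[0.5,99.5]).round(4))
for lo in np.arange(-.2,.2,.05):
    q=P[(P[:,0]>lo)&(P[:,0]<lo+.05)]
    if len(q)>8: print(lo.round(2),len(q),"b",np.median(q[:,1]).round(4),"top z",np.percentile(q[:,2],95).round(4))
E
python3 held.py
```

```text
[ 0.56633575 -0.21124998  0.10400569] 88.7 0.019281904329437535 44.974839091300964 [ 0.7 -1.1 -1.2] 22.95
735 [-0.111   0.1368]
-0.15 130 b -0.0013 top z 0.0639
-0.1 305 b -0.0057 top z 0.0658
-0.05 219 b -0.0059 top z 0.0659
-0.0 48 b 0.0005 top z 0.0708
0.1 32 b -0.0111 top z 0.0615
```

send_rows(
  targets=[
    {"translation": [-1.5,-1.5,0],"spin": 7,"jaw": 0},
    {"translation": [-3,-3,0],"spin": 14,"jaw": 0},
    {"translation": [-4.5,-4.5,0],"spin": 21,"jaw": 0},
    {"translation": [-5.4,-6,0],"spin": 28,"jaw": 0},
    {"translation": [-5.4,-7.4,0],"spin": 36,"jaw": 0},
  ],
)

```text
time: 23.5
tool_pos: [0.4905, -0.2649, 0.103]
tool_rot: [-3.141, 0.0, 0.914]
contact_force: [0.9, 0.9, -0.7]
opening: 0.0189
grip_force: 45.0
```

send_rows(
  targets=[
    {"translation": [0,0,0],"spin": 8,"jaw": 0},
    {"translation": [0,0,0],"spin": 16,"jaw": 0},
    {"translation": [0,0,0],"spin": 24,"jaw": 0},
    {"translation": [0,0,0],"spin": 32,"jaw": 0},
    {"translation": [0,0,0],"spin": 40,"jaw": 0},
  ],
)

```text
time: 24.0
tool_pos: [0.4911, -0.2637, 0.103]
tool_rot: [-3.141, 0.0, 0.216]
contact_force: [-0.6, 0.3, -0.7]
opening: 0.0187
grip_force: 45.0
```

send_rows(
  targets=[
    {"translation": [0,0,1],"spin": 8,"jaw": 0},
    {"translation": [0,0,2],"spin": 10.2,"jaw": 0},
    {"translation": [0,0,4],"spin": 10.2,"jaw": 0},
    {"translation": [0,0,6],"spin": 10.2,"jaw": 0},
    {"translation": [0,0,7],"spin": 10.2,"jaw": 0},
  ],
)

```text
time: 24.5
tool_pos: [0.4903, -0.2632, 0.0316]
tool_rot: [-3.14, 0.002, 0.044]
contact_force: [-0.6, 0.4, -1.1]
opening: 0.0186
grip_force: 45.0
```

```bash
python3 held.py; python3 - <<'E'
from h import *
im,W=cloud("side"); save(cv2.resize(im[200:400,130:410],None,fx=2.5,fy=2.5),"s4.png")
print(plan([.4906,-.263,.0],2.55))
E
```

```text
[ 0.490304   -0.26320737  0.03158482] 2.5 0.01861011345848272 44.974302649497986 [-0.6  0.4 -1.1] 24.5
2238 [-0.1122  0.1848]
-0.15 106 b 0.0047 top z 0.0642
-0.1 540 b 0.0059 top z 0.066
-0.05 583 b 0.003 top z 0.0657
0.05 148 b 0.0051 top z 0.0654
0.1 631 b 0.0021 top z 0.0652
0.15 230 b 0.0033 top z 0.0651
(array([ 0.04, -0.04,  3.2 ]), np.float64(-0.0), np.float64(2.5))
```

View pics/s4.png

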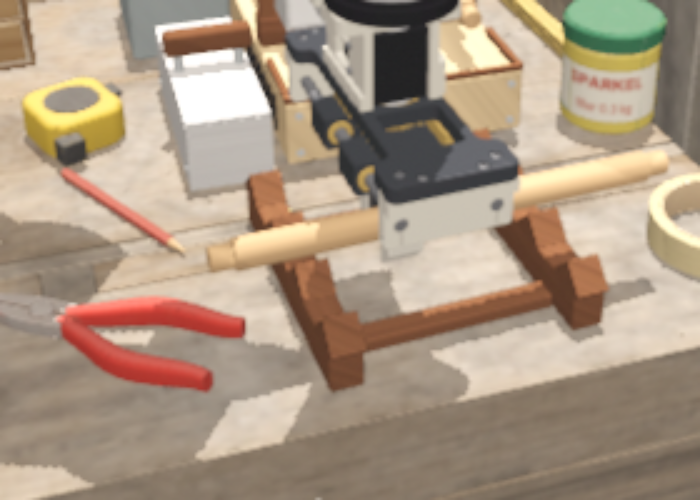

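The held rung is level above the outermost groove, with its centre about 36 mm ahead of the grip. Lowering it.

send_rows(
  targets=[
    {"translation": [0,0.1,1],"spin": 0,"jaw": 0},
    {"translation": [0,0.1,2],"spin": 0,"jaw": 0},
    {"translation": [0,0.1,3],"spin": 0,"jaw": 0},
    {"translation": [0,0.1,3.8],"spin": 0,"jaw": 0},
    {"translation": [0,0.1,4.2],"spin": 0,"jaw": 0},
  ],
)

```text
time: 25.1
tool_pos: [0.4908, -0.2654, -0.0095]
tool_rot: [-3.141, 0.001, 0.043]
contact_force: [-0.2, -1.4, -1.0]
opening: 0.0191
grip_force: 45.0
```

send_rows(
  targets=[
    {"translation": [0,0,0.2],"spin": 0,"jaw": 0},
    {"translation": [0,0,0.4],"spin": 0,"jaw": 0},
    {"translation": [0,0,0.4],"spin": 0,"jaw": 0},
    {"translation": [0,0,0.4],"spin": 0,"jaw": 0},
    {"translation": [0,0,0.4],"spin": 0,"jaw": 0},
  ],
)

```text
time: 25.6
tool_pos: [0.4914, -0.2658, -0.0122]
tool_rot: [3.141, -0.0, 0.044]
contact_force: [0.2, -0.2, -1.0]
opening: 0.0187
grip_force: 45.0
```

```bash
python3 held.py
```

```text
[ 0.49143684 -0.26583516 -0.01216913] 2.5 0.018741020876139852 44.974170327186584 [ 0.2 -0.2 -1. ] 25.6
2238 [-0.1609  0.243 ]
-0.2 27 b -0.0155 top z 0.0333
-0.15 117 b 0.0034 top z 0.064
-0.1 516 b 0.0058 top z 0.0659
-0.05 487 b 0.0054 top z 0.0657
0.05 137 b 0.0048 top z 0.0658
0.1 564 b 0.0043 top z 0.0658
0.15 247 b 0.0028 top z 0.0659
```

send_rows(
  targets=[
    {"translation": [0,0,0.2],"spin": 0,"jaw": 0},
    {"translation": [0,0,0.3],"spin": 0,"jaw": 0},
    {"translation": [0,0,0.4],"spin": 0,"jaw": 0},
    {"translation": [0,0,0.4],"spin": 0,"jaw": 0},
    {"translation": [0,0,0.4],"spin": 0,"jaw": 0},
  ],
)

```text
time: 26.15
tool_pos: [0.4915, -0.2659, -0.0147]
tool_rot: [3.141, -0.001, 0.044]
contact_force: [-3.8, 2.6, 14.3]
opening: 0.0188
grip_force: 45.0
```

send_rows(
  targets=[
    {"translation": [0,0,0],"spin": 0,"jaw": 0.3},
    {"translation": [0,0,0],"spin": 0,"jaw": 0.45},
    {"translation": [0,0,0],"spin": 0,"jaw": 0.45},
    {"translation": [0,0,0],"spin": 0,"jaw": 0.45},
    {"translation": [0,0,0],"spin": 0,"jaw": 0.45},
  ],
)

```text
time: 26.65
tool_pos: [0.4912, -0.2656, -0.0167]
tool_rot: [-3.141, 0.0, 0.043]
contact_force: [-0.2, -0.4, 0.2]
opening: 0.0412
grip_force: 0.0
```

send_rows(
  targets=[
    {"translation": [0,0,-4],"spin": 0,"jaw": 0.45},
    {"translation": [0,0,-8],"spin": 0,"jaw": 0.45},
    {"translation": [0,0,-12],"spin": 0,"jaw": 0.45},
    {"translation": [0,0,-16],"spin": 0,"jaw": 0.45},
    {"translation": [0,0,-20],"spin": 0,"jaw": 0.45},
  ],
)

```text
time: 27.15
tool_pos: [0.491, -0.2655, 0.1851]
tool_rot: [-3.142, 0.0, 0.044]
contact_force: [0.4, -0.1, -0.8]
opening: 0.0412
grip_force: 0.0
```

```bash
cat > placed.py <<'E'
from h import *
s=monitor.observe(); print(s['tool_pos'],s['time'])
for nm in("side","wrist"):
    im,W=cloud("side") if nm=="side" else wrist(); I=im.astype(int)
    k=(I[...,0]-I[...,2]>45)&(I[...,0]>150)&(W[...,2]>.035)&(W[...,2]<.06)&(W[...,1]<-.1)&(W[...,1]>-.33)&(W[...,0]>.33)&(W[...,0]<.72)
    n,l,st,ce=cv2.connectedComponentsWithStats(cv2.morphologyEx(k.astype(np.uint8),cv2.MORPH_CLOSE,np.ones((5,5))))
    for i in range(1,n):
        if st[i,4]>150:
            P=W[(l==i)&k]; print(nm,st[i],P.min(0).round(4),P.max(0).round(4),cv2.minAreaRect(P[:,:2].astype(np.float32)*1000))
E
python3 placed.py
```

```text
[ 0.49099212 -0.26548132  0.18509729] 27.15
side [ 215  283  181   52 2602] [ 0.3787 -0.2995  0.0351] [ 0.6782 -0.2182  0.0536] ((529.3282470703125, -252.73992919921875), (80.54376983642578, 297.8978271484375), 84.76395416259766)
side [237 284  16  15 151] [ 0.4321 -0.1989  0.0351] [ 0.4546 -0.1752  0.0495] ((444.1903076171875, -185.63555908203125), (21.60512351989746, 24.057071685791016), 8.562413215637207)
wrist [ 270   18   19  245 3920] [ 0.4114 -0.2786  0.0397] [ 0.6789 -0.2494  0.0521] ((545.302001953125, -263.38446044921875), (267.3701171875, 18.938518524169922), 2.6221354007720947)
```

Rung_2 is seated in its groove: span x 0.379 to 0.678, top at z about 0.051. Next is rung_3.

send_rows(
  targets=[
    {"translation": [2.4,-3.8,0],"spin": -8,"jaw": 0.45},
    {"translation": [4.8,-7.6,0],"spin": -16,"jaw": 0.45},
    {"translation": [7.2,-11.4,0],"spin": -24,"jaw": 0.45},
    {"translation": [9.6,-15.2,0],"spin": -32,"jaw": 0.45},
    {"translation": [12,-19,0],"spin": -40,"jaw": 0.45},
  ],
)

```text
time: 27.75
tool_pos: [0.6032, -0.0689, 0.1827]
tool_rot: [-3.141, 0.001, 0.747]
contact_force: [1.2, -0.1, 0.0]
opening: 0.0415
grip_force: 0.0
```

send_rows(
  targets=[
    {"translation": [0,0,0],"spin": -8,"jaw": 0.45},
    {"translation": [0,0,0],"spin": -16,"jaw": 0.45},
    {"translation": [0,0,0],"spin": -24,"jaw": 0.45},
    {"translation": [0,0,0],"spin": -32,"jaw": 0.45},
    {"translation": [0,0,0],"spin": -40,"jaw": 0.45},
  ],
)

```text
time: 28.25
tool_pos: [0.6025, -0.0705, 0.1825]
tool_rot: [-3.14, -0.0, 1.446]
contact_force: [0.7, 0.2, 0.6]
opening: 0.0411
grip_force: 0.0
```

send_rows(
  targets=[
    {"translation": [0,0,0],"spin": -6.2,"jaw": 0.45},
    {"translation": [0,0,0],"spin": -6.2,"jaw": 0.45},
    {"translation": [0,0,0],"spin": -6.2,"jaw": 0.45},
    {"translation": [0,0,0],"spin": -6.2,"jaw": 0.45},
    {"translation": [0,0,0],"spin": -6.2,"jaw": 0.45},
  ],
)

```text
time: 28.75
tool_pos: [0.6028, -0.0706, 0.1834]
tool_rot: [-3.141, 0.0, 1.547]
contact_force: [0.2, -0.8, 0.9]
opening: 0.0414
grip_force: 0.0
```

```bash
python3 - <<'E'
from h import *
im,W=wrist()
k=(W[...,2]>.085)&(W[...,2]<.112)&(W[...,1]<.004)&(W[...,1]>-.09)&(W[...,0]>.47)&(W[...,0]<.67)
n,l,st,ce=cv2.connectedComponentsWithStats(k.astype(np.uint8))
for i in range(1,n):
    if st[i,4]>100:
        P=W[l==i]; print(P.min(0).round(4),P.max(0).round(4),np.median(P,0).round(4))
print(plan([.6295,-.019,.043],88.7))
E
```

```text
[ 0.6186 -0.0458  0.0973] [0.639  0.004  0.1096] [ 0.6275 -0.0194  0.1058]
(array([ 5.23,  2.54, 14.04]), np.float64(-0.1), np.float64(88.6))
```

send_rows(
  targets=[
    {"translation": [3,1.4,0],"spin": 0,"jaw": 0.45},
    {"translation": [5.2,2.5,2],"spin": 0,"jaw": 0.45},
    {"translation": [5.2,2.5,6],"spin": 0,"jaw": 0.45},
    {"translation": [5.2,2.5,8],"spin": 0,"jaw": 0.45},
    {"translation": [5.2,2.5,9],"spin": 0,"jaw": 0.45},
  ],
)

```text
time: 29.3
tool_pos: [0.6278, -0.0188, 0.0911]
tool_rot: [-3.138, -0.0, 1.548]
contact_force: [0.1, 0.3, 0.3]
opening: 0.0416
grip_force: 0.0
```

send_rows(
  targets=[
    {"translation": [0,0,2],"spin": 0,"jaw": 0.45},
    {"translation": [0,0,4],"spin": 0,"jaw": 0.45},
    {"translation": [0,0,5],"spin": 0,"jaw": 0.45},
    {"translation": [0,0,5],"spin": 0,"jaw": 0.45},
    {"translation": [0,0,5],"spin": 0,"jaw": 0.45},
  ],
)

```text
time: 29.8
tool_pos: [0.6298, -0.0194, 0.0445]
tool_rot: [3.14, 0.0, 1.548]
contact_force: [-0.2, 0.3, 0.1]
opening: 0.0411
grip_force: 0.0
```

send_rows(
  targets=[
    {"translation": [0,0,0],"spin": 0,"jaw": 0},
    {"translation": [0,0,0],"spin": 0,"jaw": 0},
    {"translation": [0,0,0],"spin": 0,"jaw": 0},
    {"translation": [0,0,0],"spin": 0,"jaw": 0},
    {"translation": [0,0,0],"spin": 0,"jaw": 0},
  ],
  force=25,
)

```text
time: 30.3
tool_pos: [0.6293, -0.0193, 0.044]
tool_rot: [3.141, 0.0, 1.548]
contact_force: [-0.1, 0.0, 2.1]
opening: 0.0194
grip_force: 25.0
```

send_rows(
  targets=[
    {"translation": [-1.7,0,0],"spin": 0,"jaw": 0},
    {"translation": [-3.4,0,0],"spin": 0,"jaw": 0},
    {"translation": [-5,0,0],"spin": 0,"jaw": 0},
    {"translation": [-6.7,0,0],"spin": 0,"jaw": 0},
    {"translation": [-8.4,0,0],"spin": 0,"jaw": 0},
  ],
)

```text
time: 30.8
tool_pos: [0.6268, -0.1053, 0.0433]
tool_rot: [-3.141, 0.0, 1.547]
contact_force: [-1.2, 0.5, 0.9]
opening: 0.0195
grip_force: 25.0
```

send_rows(
  targets=[
    {"translation": [0,0,0],"spin": 0,"jaw": 0},
    {"translation": [0,0,0],"spin": 0,"jaw": 0.45},
    {"translation": [0,0,0],"spin": 0,"jaw": 0.45},
    {"translation": [0,0,0],"spin": 0,"jaw": 0.45},
    {"translation": [0,0,0],"spin": 0,"jaw": 0.45},
  ],
)

```text
time: 31.3
tool_pos: [0.6272, -0.1025, 0.0435]
tool_rot: [-3.142, -0.0, 1.549]
contact_force: [-0.2, 0.2, -0.6]
opening: 0.0407
grip_force: 0.0
```

send_rows(
  targets=[
    {"translation": [1.7,0,0],"spin": 0,"jaw": 0.45},
    {"translation": [3.4,0,0],"spin": 0,"jaw": 0.45},
    {"translation": [5.1,0,0],"spin": 0,"jaw": 0.45},
    {"translation": [6.8,0,0],"spin": 0,"jaw": 0.45},
    {"translation": [8.5,0,0],"spin": 0,"jaw": 0.45},
  ],
)

```text
time: 31.8
tool_pos: [0.629, -0.0161, 0.0436]
tool_rot: [3.142, -0.0, 1.549]
contact_force: [0.3, 0.0, 0.2]
opening: 0.0412
grip_force: 0.0
```

```bash
python3 rung.py
```

```text
[ 0.62902417 -0.01609304  0.04357117] 0.0412207819155949 [0.3 0.  0.2] 31.8
[307 194  33  38 449] [ 0.6154 -0.1325  0.0881] [ 6.487e-01 -1.000e-04  1.113e-01] [ 0.6214 -0.0786  0.1057]
```

send_rows(
  targets=[
    {"translation": [0,0,0],"spin": 0,"jaw": 0},
    {"translation": [0,0,0],"spin": 0,"jaw": 0},
    {"translation": [0,0,0],"spin": 0,"jaw": 0},
    {"translation": [0,0,0],"spin": 0,"jaw": 0},
    {"translation": [0,0,0],"spin": 0,"jaw": 0},
  ],
  force=45,
)

```text
time: 32.35
tool_pos: [0.6291, -0.019, 0.0435]
tool_rot: [-3.142, 0.0, 1.547]
contact_force: [0.1, -0.6, -0.1]
opening: 0.019
grip_force: 45.0
```

send_rows(
  targets=[
    {"translation": [-2,0,0],"spin": 0,"jaw": 0},
    {"translation": [-4,0,0],"spin": 0,"jaw": 0},
    {"translation": [-6,0,0],"spin": 0,"jaw": 0},
    {"translation": [-8,0,0],"spin": 0,"jaw": 0},
    {"translation": [-10,0,0],"spin": 0,"jaw": 0},
  ],
)

```text
time: 32.85
tool_pos: [0.6266, -0.1193, 0.0434]
tool_rot: [-3.141, -0.0, 1.548]
contact_force: [1.0, 0.3, -1.0]
opening: 0.019
grip_force: 45.0
```

send_rows(
  targets=[
    {"translation": [-2,0,0],"spin": 0,"jaw": 0},
    {"translation": [-4,0,0],"spin": 0,"jaw": 0},
    {"translation": [-6,0,0],"spin": 0,"jaw": 0},
    {"translation": [-8,0,0],"spin": 0,"jaw": 0},
    {"translation": [-9.5,0,0],"spin": 0,"jaw": 0},
  ],
)

```text
time: 33.35
tool_pos: [0.6245, -0.2152, 0.0434]
tool_rot: [3.141, 0.0, 1.547]
contact_force: [-0.1, -0.2, -1.3]
opening: 0.0187
grip_force: 45.0
```

```bash
python3 held.py
```

```text
[ 0.62449777 -0.21522827  0.04344637] 88.6 0.018680801202195535 44.98464524745941 [-0.1 -0.2 -1.3] 33.35
1286 [-0.1117  0.2497]
-0.15 123 b -0.0022 top z 0.0641
-0.1 436 b -0.0069 top z 0.0657
-0.05 479 b -0.006 top z 0.0657
-0.0 60 b -0.0143 top z 0.0658
0.05 47 b -0.0181 top z 0.0616
0.1 45 b -0.0072 top z 0.0604
0.15 61 b 0.0039 top z 0.0236
```

send_rows(
  targets=[
    {"translation": [0,0,-1.5],"spin": 0,"jaw": 0},
    {"translation": [0,0,-3],"spin": 0,"jaw": 0},
    {"translation": [0,0,-4.5],"spin": 0,"jaw": 0},
    {"translation": [0,0,-6],"spin": 0,"jaw": 0},
    {"translation": [0,0,-7],"spin": 0,"jaw": 0},
  ],
)

```text
time: 33.9
tool_pos: [0.625, -0.2131, 0.1147]
tool_rot: [3.14, 0.0, 1.548]
contact_force: [0.1, 0.9, -1.1]
opening: 0.0186
grip_force: 45.0
```

send_rows(
  targets=[
    {"translation": [0,-2.8,0],"spin": 8,"jaw": 0},
    {"translation": [0,-5.6,0],"spin": 16,"jaw": 0},
    {"translation": [1.5,-8.4,0],"spin": 24,"jaw": 0},
    {"translation": [3.5,-11.2,0],"spin": 32,"jaw": 0},
    {"translation": [5.5,-14,0],"spin": 40,"jaw": 0},
  ],
)

```text
time: 34.4
tool_pos: [0.4846, -0.1543, 0.1134]
tool_rot: [-3.141, 0.0, 0.844]
contact_force: [0.8, -0.0, -0.2]
opening: 0.0185
grip_force: 45.0
```

send_rows(
  targets=[
    {"translation": [0,0,0],"spin": 8,"jaw": 0},
    {"translation": [0,0,0],"spin": 16,"jaw": 0},
    {"translation": [0,0,0],"spin": 24,"jaw": 0},
    {"translation": [0,0,0],"spin": 32,"jaw": 0},
    {"translation": [0,0,0],"spin": 40,"jaw": 0},
  ],
)

```text
time: 34.9
tool_pos: [0.4858, -0.1547, 0.1135]
tool_rot: [-3.141, 0.0, 0.146]
contact_force: [0.0, 0.3, -1.4]
opening: 0.0189
grip_force: 45.0
```

send_rows(
  targets=[
    {"translation": [0,0,1],"spin": 6.1,"jaw": 0},
    {"translation": [0,0,2],"spin": 6.1,"jaw": 0},
    {"translation": [0,0,4],"spin": 6.1,"jaw": 0},
    {"translation": [0,0,6],"spin": 6.1,"jaw": 0},
    {"translation": [0,0,7],"spin": 6.1,"jaw": 0},
  ],
)

```text
time: 35.4
tool_pos: [0.4848, -0.1544, 0.0416]
tool_rot: [-3.14, 0.003, 0.048]
contact_force: [-0.1, 0.3, -1.6]
opening: 0.0187
grip_force: 45.0
```

```bash
python3 held.py; python3 -c "
from h import *
print(plan([.486,-.156,-.0155],2.5))"
```

```text
[ 0.4847905  -0.15436461  0.04163529] 2.8 0.018735763172489702 44.98248338699341 [-0.1  0.3 -1.6] 35.4
1621 [-0.1124  0.1849]
-0.15 81 b 0.0046 top z 0.0642
-0.1 380 b 0.0063 top z 0.0661
-0.05 351 b 0.006 top z 0.0659
-0.0 32 b 0.0062 top z 0.0529
0.05 201 b 0.0052 top z 0.0654
0.1 394 b 0.0044 top z 0.0651
0.15 182 b 0.0037 top z 0.0647
(array([0.18, 0.2 , 5.63]), np.float64(0.2), np.float64(2.7))
```

send_rows(
  targets=[
    {"translation": [0.2,0.15,1.2],"spin": 0.2,"jaw": 0},
    {"translation": [0.2,0.15,2.4],"spin": 0.2,"jaw": 0},
    {"translation": [0.2,0.15,3.6],"spin": 0.2,"jaw": 0},
    {"translation": [0.2,0.15,4.6],"spin": 0.2,"jaw": 0},
    {"translation": [0.2,0.15,5],"spin": 0.2,"jaw": 0},
  ],
)

```text
time: 35.95
tool_pos: [0.4873, -0.1561, -0.0077]
tool_rot: [-3.141, 0.002, 0.042]
contact_force: [0.1, 0.6, -1.1]
opening: 0.019
grip_force: 45.0
```

send_rows(
  targets=[
    {"translation": [0,0,0.2],"spin": 0,"jaw": 0},
    {"translation": [0,0,0.4],"spin": 0,"jaw": 0},
    {"translation": [0,0,0.6],"spin": 0,"jaw": 0},
    {"translation": [0,0,0.6],"spin": 0,"jaw": 0},
    {"translation": [0,0,0.6],"spin": 0,"jaw": 0},
  ],
)

```text
time: 36.45
tool_pos: [0.4881, -0.1565, -0.0123]
tool_rot: [3.141, -0.0, 0.042]
contact_force: [-1.2, -0.1, -0.9]
opening: 0.0192
grip_force: 45.0
```

```bash
python3 held.py
```

```text
[ 0.48811264 -0.15648148 -0.01228128] 2.4 0.01918481882425636 44.98225808143616 [-1.2 -0.1 -0.9] 36.45
1606 [-0.1128  0.1835]
-0.15 81 b 0.0044 top z 0.0638
-0.1 406 b 0.006 top z 0.0657
-0.05 326 b 0.006 top z 0.0657
0.05 171 b 0.0047 top z 0.0657
0.1 445 b 0.005 top z 0.0655
0.15 177 b 0.0032 top z 0.0655
```

send_rows(
  targets=[
    {"translation": [0,0,0.2],"spin": 0,"jaw": 0},
    {"translation": [0,0,0.3],"spin": 0,"jaw": 0},
    {"translation": [0,0,0.4],"spin": 0,"jaw": 0},
    {"translation": [0,0,0.4],"spin": 0,"jaw": 0},
    {"translation": [0,0,0.4],"spin": 0,"jaw": 0},
  ],
)

```text
time: 37.0
tool_pos: [0.4883, -0.1566, -0.0147]
tool_rot: [3.141, -0.001, 0.042]
contact_force: [-5.1, 1.8, 18.0]
opening: 0.0191
grip_force: 45.0
```

send_rows(
  targets=[
    {"translation": [0,0,0],"spin": 0,"jaw": 0.3},
    {"translation": [0,0,0],"spin": 0,"jaw": 0.45},
    {"translation": [0,0,0],"spin": 0,"jaw": 0.45},
    {"translation": [0,0,0],"spin": 0,"jaw": 0.45},
    {"translation": [0,0,0],"spin": 0,"jaw": 0.45},
  ],
)

```text
time: 37.5
tool_pos: [0.4879, -0.1564, -0.0167]
tool_rot: [-3.142, 0.0, 0.042]
contact_force: [0.7, 0.1, 0.5]
opening: 0.0413
grip_force: 0.0
```

send_rows(
  targets=[
    {"translation": [0,0,-4],"spin": 0,"jaw": 0.45},
    {"translation": [0,0,-8],"spin": 0,"jaw": 0.45},
    {"translation": [0,0,-12],"spin": 0,"jaw": 0.45},
    {"translation": [0,0,-16],"spin": 0,"jaw": 0.45},
    {"translation": [0,0,-20],"spin": 0,"jaw": 0.45},
  ],
)

```text
time: 38.0
tool_pos: [0.4877, -0.1562, 0.1851]
tool_rot: [3.142, 0.0, 0.042]
contact_force: [0.4, -0.0, -0.4]
opening: 0.0412
grip_force: 0.0
```

```bash
python3 placed.py; python3 - <<'E'
from h import *
im,W=cloud("side"); save(im,"s5.png"); np.savez("side2.npz",im=im,W=W)
I=im.astype(int)
hn=(W[...,2]>.07)&(W[...,2]<.1)&(W[...,1]>-.1)&(W[...,1]<.12)&(W[...,0]>.33)&(W[...,0]<.468)&(I[...,0]-I[...,2]>30)
print("handle",cv2.minAreaRect(W[hn][:,:2].astype(np.float32)*1000),hn.sum(),np.percentile(W[hn][:,2],95))
E
```

```text
[ 0.4876523  -0.15624682  0.18512588] 38.0
side [ 200  251  164   43 2040] [ 0.3744 -0.1884  0.0351] [ 0.6741 -0.1116  0.0531] ((524.3761596679688, -147.8549346923828), (76.59281921386719, 299.4505920410156), 88.18720245361328)
side [ 215  283  181   52 2585] [ 0.3787 -0.2981  0.035 ] [ 0.6784 -0.2167  0.0532] ((529.42138671875, -251.4417266845703), (79.43701171875, 298.5127258300781), 85.52302551269531)
wrist [ 272   19   17  244 3387] [ 0.4093 -0.1687  0.0428] [ 0.6751 -0.1411  0.0525] ((542.2791137695312, -154.505615234375), (265.5894470214844, 16.948291778564453), 2.5150721073150635)
wrist [ 373   25   18  208 2778] [ 0.4492 -0.2767  0.0353] [ 0.6791 -0.2498  0.0524] ((564.1372680664062, -264.0729675292969), (230.02159118652344, 21.226829528808594), 2.0978636741638184)
handle ((430.4290466308594, 17.65268325805664), (15.825810432434082, 67.86036682128906), 88.98463439941406) 364 0.09373504265032453
```

View pics/s5.png

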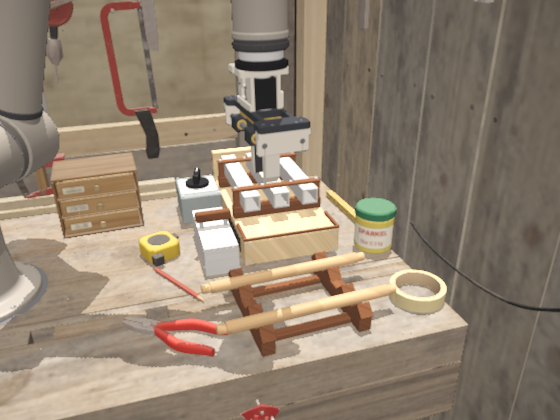

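The side view shows both rungs across the two bearers, in the near (270,270) and far (300,308) grooves. The cover is undisturbed at (215,240). Now to fetch it.

send_rows(
  targets=[
    {"translation": [-1,-3.6,0],"spin": 1,"jaw": 0.6},
    {"translation": [-2,-7.2,0],"spin": 2,"jaw": 0.6},
    {"translation": [-3,-10.8,0],"spin": 3.7,"jaw": 0.6},
    {"translation": [-4,-14.4,0],"spin": 3.7,"jaw": 0.6},
    {"translation": [-5.1,-17.9,0],"spin": 3.7,"jaw": 0.6},
  ],
)

```text
time: 38.65
tool_pos: [0.428, 0.0217, 0.1819]
tool_rot: [-3.141, 0.003, -0.023]
contact_force: [0.8, -0.2, -0.2]
opening: 0.055
grip_force: 0.0
```

send_rows(
  targets=[
    {"translation": [0,0,2],"spin": 0,"jaw": 0.6},
    {"translation": [0,0,5],"spin": 0,"jaw": 0.6},
    {"translation": [0,0,8],"spin": 0,"jaw": 0.6},
    {"translation": [0,0,9],"spin": 0,"jaw": 0.6},
    {"translation": [0,0,9],"spin": 0,"jaw": 0.6},
  ],
)

```text
time: 39.15
tool_pos: [0.4279, 0.0205, 0.0917]
tool_rot: [-3.141, 0.005, -0.023]
contact_force: [-0.3, -0.7, -0.8]
opening: 0.0548
grip_force: 0.0
```

```bash
python3 - <<'E'
from h import *
s=monitor.observe(); im,W=wrist(); I=im.astype(int)
hn=(W[...,2]>.08)&(W[...,2]<.1)&(W[...,1]>-.1)&(W[...,1]<.12)&(W[...,0]>.33)&(W[...,0]<.468)&(I[...,0]-I[...,2]>30)
print("handle",cv2.minAreaRect(W[hn][:,:2].astype(np.float32)*1000),hn.sum(),np.percentile(W[hn][:,2],95))
print(plan([.429,.0208,.0315],-1.3),s['tool_pos'])
E
```

```text
handle ((437.6043701171875, 19.747928619384766), (14.793457984924316, 58.13862228393555), 89.13055419921875) 2064 0.09296546822529929
(array([-0.  , -0.05,  6.15]), np.float64(-0.0), np.float64(-1.3)) [0.42793075 0.02045502 0.09174242]
```

send_rows(
  targets=[
    {"translation": [0.1,0,2],"spin": 0,"jaw": 0.6},
    {"translation": [0.1,0,4],"spin": 0,"jaw": 0.6},
    {"translation": [0.1,0,5.5],"spin": 0,"jaw": 0.6},
    {"translation": [0.1,0,6],"spin": 0,"jaw": 0.6},
    {"translation": [0.1,0,6],"spin": 0,"jaw": 0.6},
  ],
  force=45,
)

```text
time: 39.7
tool_pos: [0.431, 0.0202, 0.0339]
tool_rot: [3.141, -0.0, -0.023]
contact_force: [-0.1, 0.3, -0.3]
opening: 0.0551
grip_force: 0.0
```

send_rows(
  targets=[
    {"translation": [0,0,0],"spin": 0,"jaw": 0},
    {"translation": [0,0,0],"spin": 0,"jaw": 0},
    {"translation": [0,0,0],"spin": 0,"jaw": 0},
    {"translation": [0,0,0],"spin": 0,"jaw": 0},
    {"translation": [0,0,0],"spin": 0,"jaw": 0},
  ],
)

```text
time: 40.2
tool_pos: [0.4307, 0.0203, 0.0337]
tool_rot: [3.141, -0.0, -0.023]
contact_force: [-0.0, -0.6, -0.4]
opening: 0.0196
grip_force: 0.0
```

send_rows(
  targets=[
    {"translation": [0,0,-3],"spin": 0,"jaw": 0},
    {"translation": [0,0,-6],"spin": 0,"jaw": 0},
    {"translation": [0,0,-9],"spin": 0,"jaw": 0},
    {"translation": [0,0,-12],"spin": 0,"jaw": 0},
    {"translation": [0,0,-15],"spin": 0,"jaw": 0},
  ],
)

```text
time: 40.7
tool_pos: [0.4299, 0.0204, 0.1844]
tool_rot: [-3.142, 0.001, -0.023]
contact_force: [0.7, 0.4, -3.4]
opening: 0.0157
grip_force: 45.0
```

```bash
python3 - <<'E'
from h import *
s=monitor.observe(); print(s['tool_pos'],s['grip_force'],s['opening'])
for nm in("side","wrist"):
    im,W=cloud("side") if nm=="side" else wrist(); I=im.astype(int); d=W-s['tool_pos']
    hn=(abs(d[...,0])<.06)&(abs(d[...,1])<.03)&(d[...,2]>.03)&(d[...,2]<.085)&(I[...,0]-I[...,2]>30)
    print(nm,"handle",cv2.minAreaRect(d[hn][:,:2].astype(np.float32)*1000),hn.sum(),np.percentile(d[hn][:,2],[50,90,98]))
    t=(abs(d[...,0])<.05)&(abs(d[...,1])<.1)&(d[...,2]>.0)&(d[...,2]<.045)&(I.min(2)>130)
    print("top",cv2.minAreaRect(d[t][:,:2].astype(np.float32)*1000),np.percentile(d[t][:,2],[10,50,90]),t.sum())
    # tilt
    P=d[t&(d[...,2]>.02)]; A=np.c_[P[:,:2],np.ones(len(P))]; print(np.linalg.lstsq(A,P[:,2],rcond=None)[0])
E
```

```text
[0.42989332 0.02040253 0.18440479] 44.99658286571503 0.01573268217765782
side handle ((2.1387786865234375, -1.8238868713378906), (42.604835510253906, 62.23127365112305), 61.40129470825195) 294 [0.04242595 0.04940298 0.05501198]
top ((0.3731498718261719, -2.9295196533203125), (169.8421173095703, 66.55744934082031), 89.39217376708984) [0.00501818 0.01518714 0.01644806] 1226
[-0.06296289 -1.27079229  0.02383161]
wrist handle ((5.640697479248047, -4.988259315490723), (23.3929386138916, 69.61438751220703), 87.71503448486328) 2996 [0.05262822 0.05368024 0.0542552 ]
top ((21.438411712646484, -1.4296112060546875), (170.4733428955078, 36.68500518798828), 88.79718780517578) [0.01833385 0.01916396 0.01997662] 12640
[ 1.86013063e-02 -7.36897073e-05  1.98887708e-02]
```

The cover is now held about 7.5 mm lower on its handle (origin = reported z − 0.0385). I'm carrying it back over the apron.

send_rows(
  targets=[
    {"translation": [0,0,-2],"spin": 0,"jaw": 0},
    {"translation": [2,0.5,-3],"spin": -8,"jaw": 0},
    {"translation": [5,2,-3],"spin": -16,"jaw": 0},
    {"translation": [9,3.2,-3],"spin": -24,"jaw": 0},
    {"translation": [13,4.3,-3],"spin": -32,"jaw": 0},
  ],
)

```text
time: 41.3
tool_pos: [0.56, -0.0262, 0.2117]
tool_rot: [-3.14, 0.002, 0.541]
contact_force: [0.7, 0.5, -3.2]
opening: 0.0155
grip_force: 45.0
```

send_rows(
  targets=[
    {"translation": [0,0,0],"spin": -8,"jaw": 0},
    {"translation": [0,0,0],"spin": -16,"jaw": 0},
    {"translation": [0,0,0],"spin": -24,"jaw": 0},
    {"translation": [0,0,0],"spin": -32,"jaw": 0},
    {"translation": [0,0,0],"spin": -40,"jaw": 0},
  ],
)

```text
time: 41.8
tool_pos: [0.5587, -0.0255, 0.2112]
tool_rot: [-3.138, 0.001, 1.24]
contact_force: [0.8, -0.5, -2.0]
opening: 0.0152
grip_force: 45.0
```

send_rows(
  targets=[
    {"translation": [0,0,0],"spin": -8,"jaw": 0},
    {"translation": [0,0,0],"spin": -16,"jaw": 0},
    {"translation": [0,0,0],"spin": -18,"jaw": 0},
    {"translation": [0,0,0],"spin": -18,"jaw": 0},
    {"translation": [0,0,0],"spin": -18,"jaw": 0},
  ],
)

```text
time: 42.3
tool_pos: [0.559, -0.0256, 0.2121]
tool_rot: [-3.139, -0.0, 1.547]
contact_force: [-0.3, 0.2, -3.0]
opening: 0.0157
grip_force: 45.0
```

```bash
cat > cov.py <<'E'
from h import *
s=monitor.observe(); print(s['tool_pos'],np.degrees(s['tool_rot'][2]),s['opening'])
print(plan([.5706,-.0260,.0985],88.6))
f=None
for nm in("side","wrist"):
    im,W=cloud("side") if nm=="side" else wrist(); I=im.astype(int); d=W-s['tool_pos']
    if nm=="wrist": save(im,"wc%d.png"%int(s['time']*100)); np.savez("wc.npz",im=im,W=W)
    hn=(abs(d[...,1])<.06)&(abs(d[...,0])<.03)&(d[...,2]>.04)&(d[...,2]<.065)&(I[...,0]-I[...,2]>30)
    print(nm,"handle",cv2.minAreaRect(d[hn][:,:2].astype(np.float32)*1000),np.percentile(d[hn][:,2],[50,98]))
    t=(abs(d[...,1])<.05)&(abs(d[...,0])<.1)&(d[...,2]>.010)&(d[...,2]<.028)&(I.min(2)>100)
    print("top",cv2.minAreaRect(d[t][:,:2].astype(np.float32)*1000),np.percentile(d[t][:,2],[10,50,90]),t.sum())
    # cleats (dark brown) z 60..66
    b=(I[...,0]-I[...,2]>30)&(I.max(2)<170)&(W[...,2]>.05)&(W[...,2]<.075)&(W[...,1]>-.09)&(W[...,1]<.01)&(W[...,0]>.46)&(W[...,0]<.68)
    P=W[b]; L=P[P[:,0]<.5]; Rr=P[P[:,0]>.64]; F=P[(P[:,0]>.5)&(P[:,0]<.64)&(P[:,1]<-.05)]
    for q in(L,Rr,F):
        if len(q)>5: print(len(q),np.percentile(q,[5,50,95],axis=0).round(4).tolist())
E
python3 cov.py
```

```text
[ 0.55897822 -0.02557514  0.21213079] 88.62116128679168 0.01572376153946998
(array([-0.02,  1.19, 11.36]), np.float64(0.0), np.float64(88.6))
side handle ((0.583794116973877, -0.2722434997558594), (63.49805450439453, 16.760072708129883), 83.00595092773438) [0.04785134 0.04990611]
top ((-1.2850265502929688, 5.384090423583984), (71.35175323486328, 169.815673828125), 88.7595443725586) [0.0125168  0.01520097 0.01610536] 1297
122 [[0.4715, -0.0646, 0.0529], [0.4731, -0.048, 0.064], [0.4945, -0.0058, 0.0676]]
42 [[0.6435, -0.0674, 0.0619], [0.6556, -0.0588, 0.0648], [0.6583, -0.014, 0.0672]]
180 [[0.5055, -0.0662, 0.061], [0.5674, -0.0641, 0.0642], [0.632, -0.0621, 0.0672]]
wrist handle ((-3.757662296295166, 2.783336639404297), (69.65171813964844, 23.35818099975586), 89.5887222290039) [0.04826382 0.04973405]
top ((0.5068817138671875, 17.132522583007812), (35.4362907409668, 170.30833435058594), 88.5041275024414) [0.01389021 0.01470449 0.01552157] 12709
121 [[0.4742, -0.0144, 0.0628], [0.4772, -0.0048, 0.0658], [0.48, 0.0043, 0.0672]]
121 [[0.6574, -0.0194, 0.0636], [0.6601, -0.0104, 0.066], [0.6631, -0.0006, 0.0674]]
```

send_rows(
  targets=[
    {"translation": [-0.1,1,1],"spin": 0,"jaw": 0},
    {"translation": [-0.1,1,3],"spin": 0,"jaw": 0},
    {"translation": [-0.1,1,5.5],"spin": 0,"jaw": 0},
    {"translation": [-0.1,1,7.5],"spin": 0,"jaw": 0},
    {"translation": [-0.1,1,9],"spin": 0,"jaw": 0},
  ],
)

```text
time: 42.9
tool_pos: [0.5826, -0.0359, 0.1338]
tool_rot: [3.108, 0.016, 1.546]
contact_force: [11.7, -32.4, 56.6]
opening: 0.0174
grip_force: 47.9
```

```bash
python3 cov.py; python3 - <<'E'
from h import *
im,W=cloud("side"); save(cv2.resize(im[140:280,200:360],None,fx=4.5,fy=4),"s6.png")
I=im.astype(int)
t=(W[...,2]>.07)&(W[...,2]<.14)&(W[...,1]>-.1)&(W[...,1]<-.03)&(W[...,0]>.46)&(W[...,0]<.68)&(I.max(2)-I.min(2)<50)&(I.min(2)>100)
P=W[t]; F=P[P[:,2]<.125]
print("front wall y",np.percentile(F[:,1],[5,50,95]).round(4),"x",np.percentile(F[:,0],[0.5,99.5]).round(4),"z",np.percentile(F[:,2],[1,99]).round(4))
for a,b in((.48,.52),(.52,.57),(.57,.61),(.61,.65)):
    q=F[(F[:,0]>a)&(F[:,0]<b)]; print(a,np.median(q[:,1]).round(4),q[:,2].min().round(4))
E
```

```text
[ 0.58259355 -0.0359277   0.13379801] 88.59827555914565 0.0174290889321654
(array([ 1.02, -1.34,  3.47]), np.float64(-0.0), np.float64(88.6))
side handle ((-0.5494406223297119, -2.72918701171875), (64.8226089477539, 17.529109954833984), 78.94615936279297) [0.04968158 0.06096988]
top ((-8.966156005859375, 7.402065277099609), (72.74273681640625, 172.1873321533203), 87.03450775146484) [0.0116841  0.01813221 0.02582616] 1178
122 [[0.4716, -0.0643, 0.0516], [0.4731, -0.0486, 0.0642], [0.4959, -0.0036, 0.0678]]
40 [[0.6428, -0.0666, 0.061], [0.6549, -0.0639, 0.0648], [0.6582, -0.0294, 0.0674]]
181 [[0.5077, -0.0671, 0.061], [0.5696, -0.0641, 0.0643], [0.633, -0.0618, 0.0669]]
wrist handle ((-5.125210285186768, 0.423126220703125), (69.3788070678711, 26.510583877563477), 87.14522552490234) [0.0541877  0.05909605]
top ((-6.1193084716796875, 21.6734619140625), (39.911460876464844, 172.82183837890625), 86.18909454345703) [0.012068   0.01915466 0.02661797] 7535
41 [[0.4789, -0.018, 0.0593], [0.4796, -0.005, 0.062], [0.4902, 0.0003, 0.0661]]
91 [[0.6426, -0.0162, 0.0589], [0.645, -0.0111, 0.06], [0.6495, -0.0038, 0.0612]]
front wall y [-0.0539 -0.0466 -0.0408] x [0.4839 0.6551] z [0.0806 0.1248]
0.48 -0.0433 0.0974
0.52 -0.0457 0.0914
0.57 -0.0475 0.0838
0.61 -0.0493 0.0774
```

View pics/s6.png

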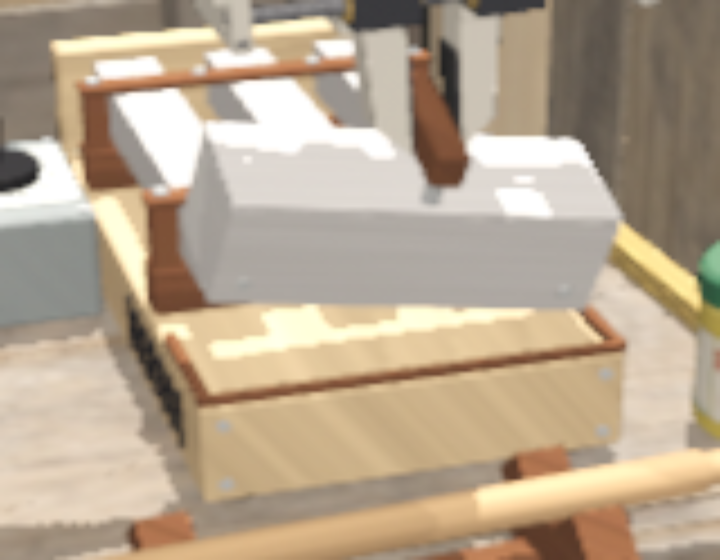

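The cover caught on the tube mouths while descending and tilted; its back edge is too far +y. I'll lift back up and re-measure.

send_rows(
  targets=[
    {"translation": [-0.3,-0.5,-2],"spin": 0,"jaw": 0},
    {"translation": [-0.5,-0.5,-4],"spin": 0,"jaw": 0},
    {"translation": [-0.5,-0.5,-6],"spin": 0,"jaw": 0},
    {"translation": [-0.5,-0.5,-8],"spin": 0,"jaw": 0},
    {"translation": [-0.5,-0.5,-9],"spin": 0,"jaw": 0},
  ],
)

```text
time: 43.55
tool_pos: [0.5655, -0.032, 0.2145]
tool_rot: [3.139, 0.0, 1.548]
contact_force: [0.7, -0.0, -3.2]
opening: 0.0156
grip_force: 44.9
```

```bash
cat > cov2.py <<'E'
from h import *
s=monitor.observe(); print(s['tool_pos'],np.degrees(s['tool_rot']).round(1),s['opening'],s['grip_force'],s['contact_force'].round(1))
for nm in("side","wrist"):
    im,W=cloud("side") if nm=="side" else wrist(); I=im.astype(int); d=W-s['tool_pos']
    near=(abs(d[...,0])<.11)&(abs(d[...,1])<.07)
    top=near&(d[...,2]>-.005)&(d[...,2]<.03)&(I.min(2)>100)&(I.max(2)-I.min(2)<50)
    n,l,st,ce=cv2.connectedComponentsWithStats(top.astype(np.uint8)); 
    P=d[top]; A=np.c_[P[:,:2],np.ones(len(P))]; c=np.linalg.lstsq(A,P[:,2],rcond=None)[0]
    for _ in range(5):
        r=abs(A@c-P[:,2])<.004; c=np.linalg.lstsq(A[r],P[r,2],rcond=None)[0]
    Q=P[r]; print(nm,"plane",c.round(4),r.sum(),"x",np.percentile(Q[:,0],[.5,99.5]).round(4),"y",np.percentile(Q[:,1],[.5,99.5]).round(4),cv2.minAreaRect(Q[:,:2].astype(np.float32)*1000))
    h=near&(d[...,2]>.035)&(d[...,2]<.075)&(I[...,0]-I[...,2]>30)&(abs(d[...,0])<.03)
    Q=d[h]; print("handle x",np.percentile(Q[:,0],[2,50,98]).round(4),"y",np.percentile(Q[:,1],[.5,50,99.5]).round(4),"z",np.percentile(Q[:,2],[2,50,98]).round(4))
    if nm=="side":
        f=near&(d[...,2]>-.06)&(d[...,2]<.01)&(I.max(2)-I.min(2)<50); Q=d[f]; Q=Q[Q[:,1]<0.0]; print("front y",np.percentile(Q[:,1],[2,50,98]).round(4),"zmin",np.percentile(Q[:,2],[.5]))
    save(im,"%s_%d.png"%(nm,int(s['time']*100)))
E
python3 cov2.py; ls -t pics | head -3
```

```text
[ 0.5655415  -0.03203694  0.21454687] [179.9   0.   88.7] 0.015567411868028696 44.86858248710632 [ 0.7 -0.  -3.2]
side plane [-0.0059  0.2325  0.0169] 1719 x [-0.0865  0.0825] y [-0.0275  0.0376] ((-1.5293121337890625, 5.417482376098633), (65.98828125, 170.25743103027344), 88.59600830078125)
handle x [-0.0102 -0.0026  0.0062] y [-0.0358 -0.0187  0.0263] z [0.0357 0.0466 0.0563]
front y [-0.0258 -0.0187 -0.0105] zmin [-0.04484552]
wrist plane [-0.0047  0.2072  0.0178] 12941 x [-0.0835  0.084 ] y [0.003  0.0363] ((0.5701522827148438, 17.964160919189453), (36.09421157836914, 170.5177001953125), 88.89427947998047)
handle x [-0.0068  0.0003  0.0074] y [-0.0336  0.0154  0.0335] z [0.0448 0.0545 0.0584]
wrist_4355.png
side_4355.png
s6.png
```

The cover is pitched about 12° in the grip after that contact. I'll set it on the bench spot to level it, then regrip squarely.

send_rows(
  targets=[
    {"translation": [1,-2.9,0],"spin": 8,"jaw": 0},
    {"translation": [2,-5.8,0],"spin": 16,"jaw": 0},
    {"translation": [3,-8.7,0],"spin": 24,"jaw": 0},
    {"translation": [4,-11.6,0],"spin": 32,"jaw": 0},
    {"translation": [4.9,-13.8,0],"spin": 40,"jaw": 0},
  ],
)

```text
time: 44.15
tool_pos: [0.4253, 0.021, 0.2121]
tool_rot: [-3.139, 0.002, 0.844]
contact_force: [0.6, 0.3, -2.1]
opening: 0.0156
grip_force: 44.9
```

send_rows(
  targets=[
    {"translation": [0,0,0],"spin": 8,"jaw": 0},
    {"translation": [0,0,0],"spin": 16,"jaw": 0},
    {"translation": [0,0,0],"spin": 24,"jaw": 0},
    {"translation": [0,0,0],"spin": 32,"jaw": 0},
    {"translation": [0,0,0],"spin": 40,"jaw": 0},
  ],
)

```text
time: 44.65
tool_pos: [0.427, 0.0205, 0.2122]
tool_rot: [-3.141, 0.002, 0.146]
contact_force: [-1.0, 0.5, -1.9]
opening: 0.0153
grip_force: 44.9
```

send_rows(
  targets=[
    {"translation": [0,0,2],"spin": 5,"jaw": 0},
    {"translation": [0,0,4.5],"spin": 9.9,"jaw": 0},
    {"translation": [0,0,7.5],"spin": 9.9,"jaw": 0},
    {"translation": [0,0,10.5],"spin": 9.9,"jaw": 0},
    {"translation": [0,0,13.5],"spin": 9.9,"jaw": 0},
  ],
)

```text
time: 45.15
tool_pos: [0.425, 0.0186, 0.0771]
tool_rot: [3.138, 0.005, -0.019]
contact_force: [-24.7, -28.1, 36.7]
opening: 0.0167
grip_force: 47.6
```

send_rows(
  targets=[
    {"translation": [0,0,1],"spin": 0,"jaw": 0},
    {"translation": [0,0,2],"spin": 0,"jaw": 0},
    {"translation": [0,0,2.4],"spin": 0,"jaw": 0},
    {"translation": [0,0,2.7],"spin": 0,"jaw": 0},
    {"translation": [0,0,2.7],"spin": 0,"jaw": 0},
  ],
)

```text
time: 45.65
tool_pos: [0.4299, 0.0193, 0.0554]
tool_rot: [3.14, -0.007, -0.022]
contact_force: [-12.0, -4.9, 51.4]
opening: 0.0191
grip_force: 45.2
```

The tilted back edge seems to have rubbed the box side. I'll raise, measure, then set it down farther from the box.

send_rows(
  targets=[
    {"translation": [-0.5,0,-2],"spin": 0,"jaw": 0},
    {"translation": [-1,0,-4],"spin": 0,"jaw": 0},
    {"translation": [-1,0,-6],"spin": 0,"jaw": 0},
    {"translation": [-1,0,-8],"spin": 0,"jaw": 0},
    {"translation": [-1,0,-8],"spin": 0,"jaw": 0},
  ],
)

```text
time: 46.15
tool_pos: [0.4188, 0.0204, 0.1326]
tool_rot: [3.141, -0.004, -0.021]
contact_force: [0.8, 0.8, -3.5]
opening: 0.0158
grip_force: 45.0
```

```bash
cat > cov3.py <<'E'
from h import *
s=monitor.observe(); print(s['tool_pos'],np.degrees(s['tool_rot']).round(1),s['opening'],s['grip_force'],s['contact_force'].round(1),s['time'])
Rt=R.from_euler('xyz',s['tool_rot']).as_matrix()
for nm in("side","wrist"):
    im,W=cloud("side") if nm=="side" else wrist(); I=im.astype(int); d=(W-s['tool_pos'])@Rt; d[...,2]*=-1  # tool axes, z up
    near=(abs(d[...,1])<.11)&(abs(d[...,0])<.07)
    top=near&(d[...,2]>-.01)&(d[...,2]<.032)&(I.min(2)>100)&(I.max(2)-I.min(2)<50)
    P=d[top]; A=np.c_[P[:,:2],np.ones(len(P))]; c=np.array([0,0,np.median(P[:,2])])
    for _ in range(12):
        r=abs(A@c-P[:,2])<.006; c=np.linalg.lstsq(A[r],P[r,2],rcond=None)[0]
    Q=P[r]; print(nm,"top plane",c.round(4),r.sum(),"tx",np.percentile(Q[:,0],[.5,99.5]).round(4),"ty",np.percentile(Q[:,1],[.5,99.5]).round(4),cv2.minAreaRect(Q[:,:2].astype(np.float32)*1000)[2])
    h=near&(d[...,2]>.035)&(d[...,2]<.075)&(I[...,0]-I[...,2]>30)&(abs(d[...,1])<.03)
    Q=d[h]; print("handle tx",np.percentile(Q[:,0],[.5,50,99.5]).round(4),"ty",np.percentile(Q[:,1],[2,50,98]).round(4),"z",np.percentile(Q[:,2],[2,50,98]).round(4))
    b=np.array([[round(float(np.median(Q[(Q[:,0]>a)&(Q[:,0]<a+.01)][:,2])),4) if ((Q[:,0]>a)&(Q[:,0]<a+.01)).sum()>4 else 0 for a in np.arange(-.04,.04,.01)]]); print(b)
E
python3 cov3.py
```

```text
[0.41878655 0.02043773 0.13256815] [180.   -0.2  -1.2] 0.015830932210839206 44.99023139476776 [ 0.8  0.8 -3.5] 46.15
side top plane [ 0.2529 -0.033   0.0267] 875 tx [-0.0326  0.0278] ty [-0.0286  0.0854] 87.66888427734375
handle tx [-0.0425 -0.0199  0.0254] ty [-0.004   0.0052  0.0097] z [0.0366 0.0505 0.0657]
[[0.0469 0.0478 0.0504 0.     0.     0.058  0.0575 0.    ]]
wrist top plane [ 0.2388 -0.0111  0.0241] 10261 tx [0.0032 0.0298] ty [-0.0836  0.0843] 89.6380386352539
handle tx [-0.0286  0.0126  0.027 ] ty [-0.0063  0.0009  0.0079] z [0.0505 0.0606 0.0644]
[[0.     0.0523 0.0547 0.     0.0608 0.0626 0.0618 0.    ]]
```

send_rows(
  targets=[
    {"translation": [-1,0,1],"spin": 0,"jaw": 0},
    {"translation": [-1,0,3],"spin": 0,"jaw": 0},
    {"translation": [-1,0,5],"spin": 0,"jaw": 0},
    {"translation": [-1,0,7],"spin": 0,"jaw": 0},
    {"translation": [-1,0,8],"spin": 0,"jaw": 0},
  ],
)

```text
time: 46.75
tool_pos: [0.4054, 0.021, 0.0487]
tool_rot: [-3.141, 0.005, -0.021]
contact_force: [0.6, 0.6, -2.1]
opening: 0.0157
grip_force: 45.0
```

send_rows(
  targets=[
    {"translation": [0,0,0.3],"spin": 0,"jaw": 0},
    {"translation": [0,0,0.6],"spin": 0,"jaw": 0},
    {"translation": [0,0,0.9],"spin": 0,"jaw": 0},
    {"translation": [0,0,0.9],"spin": 0,"jaw": 0},
    {"translation": [0,0,0.9],"spin": 0,"jaw": 0},
  ],
)

```text
time: 47.25
tool_pos: [0.4079, 0.0207, 0.0429]
tool_rot: [3.141, -0.001, -0.021]
contact_force: [-0.1, 0.3, -3.0]
opening: 0.0161
grip_force: 45.0
```

send_rows(
  targets=[
    {"translation": [0,0,0.2],"spin": 0,"jaw": 0},
    {"translation": [0,0,0.4],"spin": 0,"jaw": 0},
    {"translation": [0,0,0.6],"spin": 0,"jaw": 0},
    {"translation": [0,0,0.8],"spin": 0,"jaw": 0},
    {"translation": [0,0,0.8],"spin": 0,"jaw": 0},
  ],
  force=15,
)

```text
time: 47.75
tool_pos: [0.4127, 0.0206, 0.037]
tool_rot: [3.141, -0.011, -0.022]
contact_force: [4.9, 3.4, 16.0]
opening: 0.0156
grip_force: 15.0
```

```bash
python3 cov3.py
```

```text
[0.41271306 0.02064721 0.03703682] [180.   -0.6  -1.2] 0.01563856215695087 15.001235604286194 [ 4.9  3.4 16. ] 47.75
side top plane [ 0.1765 -0.0186  0.028 ] 861 tx [-0.0342  0.027 ] ty [-0.0811  0.0854] 89.80772399902344
handle tx [-0.0421 -0.0151  0.0694] ty [-0.0273  0.0046  0.0091] z [0.0376 0.0518 0.0706]
[[0.0479 0.0508 0.0531 0.     0.     0.0556 0.0556 0.    ]]
wrist top plane [ 0.1616 -0.0011  0.027 ] 9136 tx [0.004  0.0299] ty [-0.0833  0.0847] 89.70899963378906
handle tx [-0.0254  0.0147  0.0695] ty [-0.0174  0.0004  0.0076] z [0.0465 0.0624 0.0659]
[[0.     0.0565 0.058  0.0596 0.0625 0.0638 0.0642 0.    ]]
```

Touching and swivelling level. Opening lets it settle; then back off and measure.

send_rows(
  targets=[
    {"translation": [0,0,0.2],"spin": 0,"jaw": 0},
    {"translation": [0,0,0.3],"spin": 0,"jaw": 0},
    {"translation": [0,0,0.3],"spin": 0,"jaw": 0.3},
    {"translation": [0,0,0.3],"spin": 0,"jaw": 0.6},
    {"translation": [0,0,0.3],"spin": 0,"jaw": 0.6},
  ],
  force=5,
)

```text
time: 48.35
tool_pos: [0.4073, 0.0208, 0.0314]
tool_rot: [3.141, 0.0, -0.021]
contact_force: [0.2, -0.0, -0.6]
opening: 0.0355
grip_force: 0.0
```

send_rows(
  targets=[
    {"translation": [0,0,0],"spin": 0,"jaw": 0.6},
    {"translation": [0,0,0],"spin": 0,"jaw": 0.6},
    {"translation": [0,0,-3],"spin": 0,"jaw": 0.6},
    {"translation": [0,0,-6],"spin": 0,"jaw": 0.6},
    {"translation": [0,0,-8],"spin": 0,"jaw": 0.6},
  ],
)

```text
time: 48.85
tool_pos: [0.408, 0.0207, 0.1131]
tool_rot: [3.141, -0.001, -0.021]
contact_force: [0.0, 0.5, 0.4]
opening: 0.055
grip_force: 0.0
```

```bash
cat > bench.py <<'E'
from h import *
s=monitor.observe(); print(s['tool_pos'],np.degrees(s['tool_rot']).round(1),s['opening'],s['time'])
for nm in("side","wrist"):
    im,W=cloud("side") if nm=="side" else wrist(); I=im.astype(int)
    reg=(W[...,0]>.3)&(W[...,0]<.5)&(W[...,1]>-.12)&(W[...,1]<.15)
    t=reg&(W[...,2]>.05)&(W[...,2]<.068)&(I.min(2)>110)&(I.max(2)-I.min(2)<40)
    P=W[t]; A=np.c_[P[:,:2],np.ones(len(P))]; print(nm,"top plane",np.linalg.lstsq(A,P[:,2],rcond=None)[0].round(4),np.median(P[:,2]).round(4),cv2.minAreaRect(P[:,:2].astype(np.float32)*1000),len(P))
    h=reg&(W[...,2]>.084)&(W[...,2]<.1)&(I[...,0]-I[...,2]>30)&(W[...,0]<.48)
    n,l,st,ce=cv2.connectedComponentsWithStats(h.astype(np.uint8))
    for i in range(1,n):
        if st[i,4]>60: P=W[l==i]; print("handle",cv2.minAreaRect(P[:,:2].astype(np.float32)*1000),np.median(P[:,2]).round(4),st[i,4])
E
python3 bench.py
```

```text
[0.40800861 0.02069023 0.11310061] [ 1.8e+02 -1.0e-01 -1.2e+00] 0.05500054839146066 48.85
side top plane [0.0215 0.0124 0.0499] 0.0593 ((442.756591796875, 42.22700500488281), (112.55379486083984, 217.2357940673828), 0.8886641263961792) 1319
handle ((421.6486511230469, 16.6893253326416), (66.8656005859375, 15.402669906616211), 0.7913198471069336) 0.0907 217
wrist top plane [0.0002 0.     0.058 ] 0.0581 ((445.28607177734375, 19.39019775390625), (170.18991088867188, 108.58756256103516), 88.71794128417969) 14237
handle ((423.0736083984375, 20.104978561401367), (15.161770820617676, 68.87305450439453), 88.3756332397461) 0.0918 1987
```

The cover is upright and flat with its handle centred at (0.423, 0.020). Regripping squarely, with time for the jaws to close.

send_rows(
  targets=[
    {"translation": [1,0.1,1],"spin": 0,"jaw": 0.6},
    {"translation": [1.5,0.1,3],"spin": 0,"jaw": 0.6},
    {"translation": [1.5,0.1,5],"spin": 0,"jaw": 0.6},
    {"translation": [1.5,0.1,7],"spin": 0,"jaw": 0.6},
    {"translation": [1.5,0.1,8.1],"spin": 0,"jaw": 0.6},
  ],
  force=55,
)

```text
time: 49.45
tool_pos: [0.4208, 0.0196, 0.0281]
tool_rot: [-3.141, 0.004, -0.021]
contact_force: [0.2, 0.2, -0.3]
opening: 0.0549
grip_force: 0.0
```

send_rows(
  targets=[
    {"translation": [0,0,0],"spin": 0,"jaw": 0.6},
    {"translation": [0,0,0],"spin": 0,"jaw": 0},
    {"translation": [0,0,0],"spin": 0,"jaw": 0},
    {"translation": [0,0,0],"spin": 0,"jaw": 0},
    {"translation": [0,0,0],"spin": 0,"jaw": 0},
  ],
)

```text
time: 49.95
tool_pos: [0.4229, 0.0194, 0.031]
tool_rot: [3.141, -0.001, -0.021]
contact_force: [0.3, 0.2, -0.3]
opening: 0.0274
grip_force: 0.0
```

send_rows(
  targets=[
    {"translation": [0,0,0],"spin": 0,"jaw": 0},
    {"translation": [0,0,0],"spin": 0,"jaw": 0},
    {"translation": [0,0,0],"spin": 0,"jaw": 0},
    {"translation": [0,0,0],"spin": 0,"jaw": 0},
    {"translation": [0,0,0],"spin": 0,"jaw": 0},
  ],
)

```text
time: 50.45
tool_pos: [0.4227, 0.0195, 0.0308]
tool_rot: [3.142, -0.0, -0.021]
contact_force: [-1.4, 0.5, 6.3]
opening: 0.0156
grip_force: 55.0
```

send_rows(
  targets=[
    {"translation": [0,0,-3],"spin": 0,"jaw": 0},
    {"translation": [0,0,-6],"spin": 0,"jaw": 0},
    {"translation": [0,0,-10],"spin": 0,"jaw": 0},
    {"translation": [0,0,-14],"spin": 0,"jaw": 0},
    {"translation": [0,0,-18],"spin": 0,"jaw": 0},
  ],
)

```text
time: 50.95
tool_pos: [0.4217, 0.0195, 0.2115]
tool_rot: [3.141, 0.001, -0.021]
contact_force: [1.6, 0.0, -2.7]
opening: 0.0154
grip_force: 55.0
```

```bash
python3 cov3.py; python3 - <<'E'
from h import *
# tube mouth in the wrist frame from the earlier apron view, and in side
f=np.load("w5.npz"); W=f["W"]; I=f["im"].astype(int)
for c in(.509,.569,.629):
    k=(abs(W[...,0]-c)<.010)&(abs(W[...,2]-.117)<.004)&(I.min(2)>120)&(W[...,1]<.03)
    print("wrist mouth",np.percentile(W[k][:,1],[0,1,5]).round(4),k.sum())
f=np.load("side2.npz"); W=f["W"]; I=f["im"].astype(int)
for c in(.507,.567,.627):
    k=(abs(W[...,0]-c)<.014)&(abs(W[...,2]-.118)<.003)&(I.min(2)>120)&(W[...,1]<.05)
    print("side mouth",np.percentile(W[k][:,1],[0,1,5]).round(4),k.sum())
print(plan([.5695,-.05,.212],88.6))
E
```

```text
[0.42173167 0.01946131 0.21152242] [ 1.8e+02  1.0e-01 -1.2e+00] 0.015406124010272752 54.99918043613434 [ 1.6  0.  -2.7] 50.95
side top plane [ 0.0094 -0.0226  0.0287] 903 tx [-0.0332  0.0305] ty [-0.068   0.0854] 89.7626953125
handle tx [-0.036  -0.0142  0.0327] ty [-0.0081  0.0051  0.0087] z [0.042  0.0549 0.0628]
[[0.056  0.0541 0.0552 0.     0.     0.0541 0.0546 0.0543]]
wrist top plane [-0.0261  0.0028  0.0322] 44 tx [0.0103 0.0356] ty [-0.0832  0.0846] 0.09936781972646713
handle tx [-0.0193  0.0196  0.0379] ty [-0.006   0.0011  0.0081] z [0.0643 0.0674 0.0689]
[[0.     0.0633 0.0671 0.0673 0.     0.0675 0.0676 0.0672]]
wrist mouth [0.0076 0.0078 0.0088] 528
wrist mouth [0.0068 0.007  0.0079] 581
wrist mouth [0.0054 0.0057 0.0066] 578
side mouth [0.0092 0.0096 0.01  ] 99
side mouth [0.0071 0.0075 0.0087] 98
side mouth [0.0072 0.008  0.0086] 92
(array([14.56,  6.6 ,  0.44]), np.float64(-89.8), np.float64(-1.2))
```

The grip is square now. In the tool frame the mouth plane is at y about 0.007, so the cover centre belongs at y about −0.0285.

send_rows(
  targets=[
    {"translation": [1,0.5,0],"spin": -4,"jaw": 0},
    {"translation": [4,2,0],"spin": -12,"jaw": 0},
    {"translation": [8,4,0],"spin": -20,"jaw": 0},
    {"translation": [12,6,0],"spin": -28,"jaw": 0},
    {"translation": [14.6,6.6,0],"spin": -36,"jaw": 0},
  ],
)

```text
time: 51.55
tool_pos: [0.5685, -0.0516, 0.208]
tool_rot: [-3.14, 0.002, 0.611]
contact_force: [0.4, -0.3, -1.9]
opening: 0.0158
grip_force: 55.0
```

send_rows(
  targets=[
    {"translation": [0,0,0],"spin": -8,"jaw": 0},
    {"translation": [0,0,0],"spin": -16,"jaw": 0},
    {"translation": [0,0,0],"spin": -24,"jaw": 0},
    {"translation": [0,0,0],"spin": -32,"jaw": 0},
    {"translation": [0,0,0],"spin": -40,"jaw": 0},
  ],
)

```text
time: 52.05
tool_pos: [0.5662, -0.0495, 0.2082]
tool_rot: [-3.138, 0.0, 1.311]
contact_force: [-0.8, 0.0, -3.0]
opening: 0.0155
grip_force: 55.0
```

send_rows(
  targets=[
    {"translation": [0,0,1],"spin": -8,"jaw": 0},
    {"translation": [0,0,2],"spin": -13.8,"jaw": 0},
    {"translation": [0,0,4],"spin": -13.8,"jaw": 0},
    {"translation": [0,0,6],"spin": -13.8,"jaw": 0},
    {"translation": [0,0,6],"spin": -13.8,"jaw": 0},
  ],
)

```text
time: 52.55
tool_pos: [0.5642, -0.0491, 0.1459]
tool_rot: [-3.133, -0.002, 1.546]
contact_force: [-0.9, -0.3, -3.0]
opening: 0.0154
grip_force: 55.0
```

send_rows(
  targets=[
    {"translation": [0,0,0],"spin": 0,"jaw": 0},
    {"translation": [0,0,0],"spin": 0,"jaw": 0},
    {"translation": [0,0,0],"spin": 0,"jaw": 0},
    {"translation": [0,0,0],"spin": 0,"jaw": 0},
    {"translation": [0,0,0],"spin": 0,"jaw": 0},
  ],
)

```text
time: 53.05
tool_pos: [0.5673, -0.0497, 0.151]
tool_rot: [3.141, 0.0, 1.546]
contact_force: [0.2, 0.2, -2.0]
opening: 0.0154
grip_force: 55.0
```

```bash
python3 cov3.py; python3 - <<'E'
from h import *
s=monitor.observe()
im,W=wrist(); I=im.astype(int)
for c in(.509,.569,.629):
    k=(abs(W[...,0]-c)<.010)&(abs(W[...,2]-.117)<.004)&(I.min(2)>110)&(W[...,1]<.03)
    if k.sum()>20: print("wrist mouth",np.percentile(W[k][:,1],[0,1,5]).round(4),k.sum())
h=(W[...,2]>.085)&(W[...,2]<.112)&(W[...,1]>-.1)&(W[...,1]<.02)
b=(I[...,0]-I[...,2]>30)&(I.max(2)<170)&(W[...,2]>.05)&(W[...,2]<.075)&(W[...,1]>-.09)&(W[...,1]<.01)
P=W[b]
for q in(P[(P[:,0]>.46)&(P[:,0]<.5)],P[(P[:,0]>.64)&(P[:,0]<.68)]):
    if len(q)>5: print("cleat",len(q),np.percentile(q,[5,50,95],axis=0).round(4).tolist())
print(plan([.5695,-.0288,.1],88.6))
E
```

```text
[ 0.56729509 -0.04966207  0.15097506] [180.    0.   88.6] 0.015403649393868056 54.99926269054413 [ 0.2  0.2 -2. ] 53.05
side top plane [0.0598 0.0015 0.0278] 1530 tx [-0.0327  0.0331] ty [-0.0862  0.0829] 89.83851623535156
handle tx [-0.0356 -0.0263  0.0232] ty [-0.0149 -0.0024  0.0069] z [0.0449 0.0598 0.0639]
[[0.0544 0.0611 0.0617 0.0619 0.0624 0.0625 0.0622 0.    ]]
wrist top plane [-0.0059  0.0008  0.0273] 11196 tx [0.0034 0.0315] ty [-0.084   0.0837] 89.98523712158203
handle tx [-0.0225  0.0165  0.0345] ty [-0.0072  0.      0.0068] z [0.0572 0.0608 0.0622]
[[0.     0.0608 0.061  0.0611 0.0609 0.0609 0.0609 0.0598]]
wrist mouth [0.008  0.0082 0.0091] 839
wrist mouth [0.0071 0.0074 0.0083] 948
wrist mouth [0.0058 0.0059 0.007 ] 915
cleat 355 [[0.4742, -0.0376, 0.0601], [0.478, -0.015, 0.0655], [0.4801, 0.0029, 0.0671]]
cleat 384 [[0.6434, -0.0411, 0.0596], [0.6583, -0.0199, 0.0655], [0.6627, -0.0005, 0.0669]]
(array([2.09, 0.18, 5.07]), np.float64(-0.0), np.float64(88.6))
```

send_rows(
  targets=[
    {"translation": [0.8,0.1,0],"spin": -0.2,"jaw": 0},
    {"translation": [1.6,0.1,0],"spin": -0.2,"jaw": 0},
    {"translation": [2.1,0.1,0],"spin": -0.2,"jaw": 0},
    {"translation": [2.1,0.1,0],"spin": -0.2,"jaw": 0},
    {"translation": [2.1,0.1,0],"spin": -0.2,"jaw": 0},
  ],
)

```text
time: 53.7
tool_pos: [0.5686, -0.0283, 0.1505]
tool_rot: [-3.142, 0.0, 1.55]
contact_force: [-0.4, -0.0, -2.7]
opening: 0.0155
grip_force: 55.0
```

send_rows(
  targets=[
    {"translation": [0,0,0.6],"spin": 0,"jaw": 0},
    {"translation": [0,0,1.2],"spin": 0,"jaw": 0},
    {"translation": [0,0,1.8],"spin": 0,"jaw": 0},
    {"translation": [0,0,2.4],"spin": 0,"jaw": 0},
    {"translation": [0,0,2.4],"spin": 0,"jaw": 0},
  ],
)

```text
time: 54.2
tool_pos: [0.5679, -0.0286, 0.1252]
tool_rot: [-3.139, -0.0, 1.55]
contact_force: [0.2, 0.0, -2.9]
opening: 0.0154
grip_force: 55.0
```

```bash
python3 cov3.py; python3 - <<'E'
from h import *
im,W=wrist(); I=im.astype(int)
for c in(.509,.569,.629):
    k=(abs(W[...,0]-c)<.010)&(abs(W[...,2]-.117)<.004)&(I.min(2)>110)&(W[...,1]<.03)&(W[...,1]>-.0)
    if k.sum()>20: print("wrist mouth",np.percentile(W[k][:,1],[0,1,5]).round(4),k.sum())
print(plan([.5690,-.0285,.0915],88.5))
E
```

```text
[ 0.56789754 -0.02863329  0.12519541] [-179.9   -0.    88.8] 0.015397759390229427 54.99921977519989 [ 0.2  0.  -2.9] 54.2
side top plane [0.0486 0.003  0.0279] 1433 tx [-0.0324  0.0333] ty [-0.086   0.0815] 0.20934899151325226
handle tx [-0.0358 -0.0265  0.0229] ty [-0.0098 -0.0026  0.0062] z [0.0456 0.0591 0.0634]
[[0.0537 0.0606 0.0604 0.0617 0.0621 0.0622 0.     0.    ]]
wrist top plane [-0.0048  0.0018  0.028 ] 11193 tx [0.0032 0.0314] ty [-0.0836  0.0842] 89.94524383544922
handle tx [-0.0228  0.0163  0.0344] ty [-0.0068  0.0004  0.0073] z [0.058  0.0615 0.0629]
[[0.     0.0615 0.0617 0.0618 0.0616 0.0616 0.0616 0.0604]]
wrist mouth [0.0076 0.008  0.0089] 1006
wrist mouth [0.0072 0.0074 0.0082] 1152
wrist mouth [0.0059 0.0062 0.0069] 1097
(array([0.02, 0.02, 3.51]), np.float64(0.3), np.float64(88.8))
```

Aligned: back edge at y 0.003, mouth at 0.007. Descending slowly, watching the force.

send_rows(
  targets=[
    {"translation": [0,0,0.4],"spin": 0,"jaw": 0},
    {"translation": [0,0,0.8],"spin": 0,"jaw": 0},
    {"translation": [0,0,1.2],"spin": 0,"jaw": 0},
    {"translation": [0,0,1.2],"spin": 0,"jaw": 0},
    {"translation": [0,0,1.2],"spin": 0,"jaw": 0},
  ],
)

```text
time: 54.85
tool_pos: [0.5686, -0.0286, 0.1144]
tool_rot: [-3.141, 0.0, 1.55]
contact_force: [0.0, 0.0, -2.6]
opening: 0.0158
grip_force: 55.0
```

send_rows(
  targets=[
    {"translation": [0,0,0.4],"spin": 0,"jaw": 0},
    {"translation": [0,0,0.8],"spin": 0,"jaw": 0},
    {"translation": [0,0,1.2],"spin": 0,"jaw": 0},
    {"translation": [0,0,1.2],"spin": 0,"jaw": 0},
    {"translation": [0,0,1.2],"spin": 0,"jaw": 0},
  ],
)

```text
time: 55.35
tool_pos: [0.5686, -0.0286, 0.1023]
tool_rot: [-3.141, 0.0, 1.55]
contact_force: [-0.0, -0.1, -2.8]
opening: 0.0158
grip_force: 55.0
```

send_rows(
  targets=[
    {"translation": [0,0,0.2],"spin": 0,"jaw": 0},
    {"translation": [0,0,0.4],"spin": 0,"jaw": 0},
    {"translation": [0,0,0.6],"spin": 0,"jaw": 0},
    {"translation": [0,0,0.6],"spin": 0,"jaw": 0},
    {"translation": [0,0,0.6],"spin": 0,"jaw": 0},
  ],
)

```text
time: 55.85
tool_pos: [0.5686, -0.0287, 0.0964]
tool_rot: [-3.141, 0.0, 1.55]
contact_force: [-0.1, -0.0, -3.2]
opening: 0.0153
grip_force: 55.0
```

send_rows(
  targets=[
    {"translation": [0,0,0.2],"spin": 0,"jaw": 0},
    {"translation": [0,0,0.4],"spin": 0,"jaw": 0},
    {"translation": [0,0,0.5],"spin": 0,"jaw": 0},
    {"translation": [0,0,0.5],"spin": 0,"jaw": 0},
    {"translation": [0,0,0.5],"spin": 0,"jaw": 0},
  ],
)

```text
time: 56.35
tool_pos: [0.5686, -0.0286, 0.0915]
tool_rot: [3.142, 0.0, 1.55]
contact_force: [0.4, -0.1, -1.5]
opening: 0.0154
grip_force: 55.0
```

```bash
python3 cov3.py
```

```text
[ 0.56863681 -0.02863946  0.09148967] [180.    0.   88.8] 0.015384874852198652 54.999234080314636 [ 0.4 -0.1 -1.5] 56.35
side top plane [0.0092 0.0021 0.0275] 1659 tx [-0.0325  0.0669] ty [-0.0864  0.082 ] 89.81849670410156
handle tx [-0.0356 -0.0246  0.0267] ty [-0.0263 -0.0026  0.0078] z [0.0453 0.0603 0.0636]
[[0.0533 0.0596 0.0616 0.0626 0.0621 0.0617 0.0619 0.    ]]
wrist top plane [-0.044   0.0009  0.028 ] 19947 tx [0.0048 0.0624] ty [-0.0835  0.0833] 89.93387603759766
handle tx [-0.0227  0.0163  0.0344] ty [-0.0071  0.0001  0.0069] z [0.0574 0.0609 0.0623]
[[0.     0.061  0.061  0.0612 0.061  0.061  0.061  0.0599]]
```

send_rows(
  targets=[
    {"translation": [0,0,0.1],"spin": 0,"jaw": 0},
    {"translation": [0,0,0.1],"spin": 0,"jaw": 0},
    {"translation": [0,0,0.1],"spin": 0,"jaw": 0.5},
    {"translation": [0,0,0.1],"spin": 0,"jaw": 0.6},
    {"translation": [0,0,0.1],"spin": 0,"jaw": 0.6},
  ],
)

```text
time: 56.95
tool_pos: [0.5688, -0.0287, 0.0907]
tool_rot: [3.141, 0.0, 1.55]
contact_force: [-0.1, 0.0, 0.0]
opening: 0.0349
grip_force: 0.0
```

send_rows(
  targets=[
    {"translation": [0,0,0],"spin": 0,"jaw": 0.6},
    {"translation": [0,0,-3],"spin": 0,"jaw": 0.6},
    {"translation": [0,0,-6],"spin": 0,"jaw": 0.6},
    {"translation": [0,0,-9],"spin": 0,"jaw": 0.6},
    {"translation": [0,0,-12],"spin": 0,"jaw": 0.6},
  ],
)

```text
time: 57.45
tool_pos: [0.5685, -0.0286, 0.2117]
tool_rot: [-3.142, 0.0, 1.55]
contact_force: [0.3, -0.2, 0.6]
opening: 0.0554
grip_force: 0.0
```

send_rows(
  targets=[
    {"translation": [0,0,0],"spin": 0,"jaw": 0.6},
    {"translation": [0,0,0],"spin": 0,"jaw": 0.6},
    {"translation": [0,0,0],"spin": 0,"jaw": 0.6},
    {"translation": [0,0,0],"spin": 0,"jaw": 0.6},
    {"translation": [0,0,0],"spin": 0,"jaw": 0.6},
  ],
)

```text
time: 57.95
tool_pos: [0.5682, -0.0286, 0.2095]
tool_rot: [-3.14, -0.0, 1.55]
contact_force: [-0.4, -0.8, 0.7]
opening: 0.0551
grip_force: 0.0
```

```bash
cat > fin.py <<'E'
from h import *
s=monitor.observe(); print(s['tool_pos'],s['opening'],s['time'],s['contact_force'].round(1))
for nm in("side","wrist"):
    im,W=cloud("side") if nm=="side" else wrist(); I=im.astype(int)
    reg=(W[...,0]>.46)&(W[...,0]<.68)
    t=reg&(W[...,1]<.000)&(W[...,1]>-.1)&(W[...,2]>.105)&(W[...,2]<.13)&(I.min(2)>110)&(I.max(2)-I.min(2)<40)
    P=W[t]; A=np.c_[P[:,:2],np.ones(len(P))]; c=np.array([0,0,.118])
    for _ in range(6):
        r=abs(A@c-P[:,2])<.003; c=np.linalg.lstsq(A[r],P[r,2],rcond=None)[0]
    P=P[r]; print(nm,"top plane",c.round(4),np.median(P[:,2]).round(4),cv2.minAreaRect(P[:,:2].astype(np.float32)*1000),len(P))
    h=reg&(W[...,2]>.140)&(W[...,2]<.16)&(I[...,0]-I[...,2]>30)&(abs(W[...,0]-.569)<.03)&(W[...,1]<.03)
    Q=W[h]; print("handle",cv2.minAreaRect(Q[:,:2].astype(np.float32)*1000),np.percentile(Q[:,2],[50,95]).round(4))
    k=reg&(W[...,1]<-.045)&(W[...,1]>-.075)&(W[...,2]>.055)&(W[...,2]<.075)&(I[...,0]-I[...,2]>35)&(I.max(2)<150)
    Q=W[k]
    if len(Q)>10: print("front cleat y",np.percentile(Q[:,1],[10,50,90]).round(4))
    for x0 in (.49,.55,.61):
        f=(abs(W[...,0]-x0)<.015)&(W[...,1]<-.04)&(W[...,1]>-.09)&(W[...,2]>.056)&(W[...,2]<.112)&(I.max(2)-I.min(2)<40)
        if f.sum()>8: print("front wall",x0,np.median(W[f][:,1]).round(4),"zmin",np.percentile(W[f][:,2],2).round(4))
E
python3 fin.py; python3 placed.py
```

```text
[ 0.56818826 -0.02856058  0.20946893] 0.05511571956934959 57.95 [-0.4 -0.8  0.7]
side top plane [0.0015 0.0139 0.1187] 0.1192 ((567.19921875, -31.139450073242188), (62.27688217163086, 170.1509246826172), 89.91427612304688) 1210
handle ((566.6370239257812, -29.03110122680664), (70.10706329345703, 15.94005298614502), 89.0071029663086) [0.1515 0.1539]
front cleat y [-0.0661 -0.0641 -0.0612]
front wall 0.49 -0.0567 zmin 0.0662
front wall 0.55 -0.0581 zmin 0.0667
front wall 0.61 -0.0593 zmin 0.0666
wrist top plane [0.0005 0.0002 0.1178] 0.1181 ((568.6326293945312, -30.6673526763916), (62.03702163696289, 170.49183654785156), 89.47913360595703) 10524
handle ((568.6611328125, -28.769325256347656), (69.65384674072266, 14.35793399810791), 89.21821594238281) [0.1517 0.153 ]
[ 0.56841307 -0.02862376  0.20987915] 58.05
side [ 201  251  163   46 2268] [ 0.3747 -0.1968  0.035 ] [ 0.6742 -0.109   0.0532] ((524.3556518554688, -152.5489044189453), (299.9908447265625, 81.51780700683594), 2.422206401824951)
side [ 215  283  181   57 2928] [ 0.3787 -0.3052  0.035 ] [ 0.6788 -0.217   0.0534] ((528.74267578125, -261.0061950683594), (300.1480712890625, 83.60633087158203), 1.8784984350204468)
```

The cover sits flat (top z 0.118) inside the cleats, and both rungs are in place. One check that the dial hasn't moved, then hand in.

```bash
python3 - <<'E'
from h import *
im,W=cloud("side"); I=im.astype(int)
dk=(W[...,2]>.090)&(W[...,2]<.115)&(abs(W[...,1]-.208)<.04)&(abs(W[...,0]-.43)<.04)&(I.max(2)<110)
print(cv2.minAreaRect(W[dk][:,:2].astype(np.float32)*1000),dk.sum())
print(job.hand_in())
E
```

```text
((429.75689697265625, 208.16714477539062), (49.161827087402344, 13.826624870300293), 70.85491180419922) 72
the job is handed in; nothing more can be done
None
```

I handed the job in: the dial was set within about 3° of idle, the two rungs found (middle and far tubes; near tube empty) lie across both bearers in the outer grooves, and the cover sits flat inside the cleats; on the way back it caught on the box twice (up to 57 N at the wrist, a held-part contact), so I set it down on the bench, re-gripped it and placed it cleanly.

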